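# Chock the bicycle hub on the sloping parts ramp

### The job

The bicycle hub on the little sloping ramp is only kept from rolling down by the sliding bolt. Take the rubber wedge chock, set it on the ramp below the hub and push it up under the bolt bar, squarely against the hub's low side, until the hub is nipped against the backstop by a firm but not hard push (about 16 N on the chock); then let go of the chock and slide the bolt fully open, so that the hub stays put on the chock alone. Move the hub only with the chock, and leave the other things on the bench alone.

Things in the scene. Friction and masses are not known exactly. Their poses are not given: they have to be found in the camera images.
- ramp: Plywood ramp fixed to the bench; its top slopes 6 deg, rising to the ramp's +x. Level frame, origin at bench height; top is 30 mm up at x=0 and spans x -200..+80, y -65..+160 mm. With the hub on the backstop the hub's centre is at x=-4, z=66 mm; the chock touching it there has its origin at x=-95, y=0, z=20 mm. Place and heading vary.
- backstop: Fixed dark steel plate standing square on the ramp uphill of the hub, 14 mm thick, 110 wide, 50 tall. Origin: middle of the lower edge of its face towards the hub (ramp x=+36 mm); axes are the ramp's, tilted with the slope. With the hub on it, a push of about 16 N on the chock, kept up for half a second, is right: chock on hub then press with 8 to 13 N. Over 18 N there dents the flanges.
- hub: Bare aluminium bicycle hub, 0.64 to 0.96 kg: two flanges of 72 mm diameter with outer faces 53 mm apart, thinner barrel, 90 mm over the axle ends. Origin at its centre, axis along its own y. It lies across the ramp and rolls freely along it; at the start it leans on the bolt, about 10 mm short of the backstop.
- chock: Rubber wedge, 0.35 kg, 100 x 76 x 26 mm, on the bench. Wooden grip on it: 26 mm (x) by 24 (y), top 67 mm up. Origin on the underside below the grip; nose edge at x=+77 mm, face rises from it at 55 deg; rear x=-23. Fits under the bolt bar. Sliding it on the ramp takes 2-3 N, shoving the hub along too 4-8 N; with the hub on the backstop the force rises steeply within about 1 mm.
- bolt (a joint): Travel of the sliding stop bolt in m along the ramp's +y: 0 shut (bar across the low side of the hub), 0.075 fully open, clear of the hub beyond 0.06. It stays where it is left; friction about 2.5 N.
- bolt_knob (a point): Grip point on the bolt's upright steel knob: 16 mm post with a 19 mm head, from 50 to 85 mm above the ramp's top; this point is at 72 mm. Moves with the bolt. Its bar, 12 mm square, along the ramp's y at ramp x -57 mm, is 38 to 50 mm above the ramp's top; shut, it spans both flanges. Under it, beside the hub, is a rail 30 mm wide, 43 mm tall.
- lube_bottle: White bottle, 52 mm diameter, 150 mm tall, standing on the bench; bystander. Origin at the centre of its underside.
- wrench: Steel wrench lying on the bench; bystander.
- sprocket: Dark steel ring sprocket, 90 mm diameter, 8 mm thick, lying on the bench; bystander. Origin at the centre of its underside.
There are look-alikes about, which are no part of the job. Of the things that look like the chock, take the one that is nearest to the robot's base at the start.

How it is judged (in metres and radians):
On the way:
1. with the bolt still shut, the chock is pressed with at least 6 N against the hub while the hub bears on the backstop (contact force between hub and backstop above 1.5 N and contact force between chock and hub above 6 N and value of joint bolt below 0.02 m), for 0.3 s.
At the end, for the whole second after the job is handed in: The bolt is open by more than 65 of its 75 mm; the hub rests within about 3.5 mm of the backstop, still; the chock lies flat on the ramp and still, against the hub's low side (origin at ramp x within 8 mm of -95 mm, within 20 mm of the ramp's y = 0, square to within about 10 degrees) (value of joint bolt above 0.065 m and x of hub in the frame of ramp above -0.0075 m and x of chock in the frame of ramp between -0.103 and -0.087 m and y of chock in the frame of ramp between -0.02 and 0.02 m and angle between the x axis of chock and the x axis of ramp, either way round below 0.22 rad and angle between chock's own z axis and vertical below 0.2 rad and linear speed of each of hub, chock below 0.01 m/s); the robot touches nothing.
It fails at once if the chock is pressed against the hub with more than 18 N (contact force between chock and hub above 18 N).
It fails at once if the hub rolls down past the bolt (x of hub in the frame of ramp below -0.03 m).
It fails at once if the hub is moved by the gripper instead of the chock (contact force between the fingers and hub above 2 N).
It fails at once if a bystander is disturbed (moved more than 20 mm) (distance of any of lube_bottle, wrench, sprocket from where it was at the start of the episode above 0.02 m).
It also fails if it takes over 72 s, if anything falls off the work surface, if the arm or the gripper's body presses on something with over 40 N, if the wrist force passes 120 N, or if a joint passes its speed limit or range.

### The arm

A 6-joint arm with a two-finger parallel gripper is mounted at the origin on the work surface. World frame = base frame: x ahead of the robot, y to its left, z up, the work surface at z = 0. Lengths are in mm, angles in rad, forces in N, time in s.
With the tool pointing down it reaches from about 275 to 750 mm from the base axis. Payload 10.2 kg.
Tool frame: the origin (TCP) lies midway between the tips of the shut fingers; the grasp point (between the pads) lies 19 mm behind it (ctrl.pinch_z is the distance from the TCP to the grasp point, in mm); x points along the fingers, z is the direction in which the jaws open and shut, and the axes are right-handed (so a half turn about x gives the same grasp; the last joint's range is limited). The gripper opens to 85 mm and grips with 20 to 120 N. Pads are 22 mm wide; open, the fingers measure 114 mm over their backs; the gripper's body (76 mm by 85 mm) begins 54 mm behind the grasp point. The pads swing forward as they close: fully open they stand 13 mm farther back than shut.
Start: joints at [-1.373, 0.313, 1.498, -0, 1.331, -0.223], TCP at [214.446, -479.212, 191.694] pointing down, gripper open.
Joint ranges: [-2.94, 2.94], [-0.97, 2.17], [0.19, 2.56], [-1.23, 4.37], [0.02, 3.11], [-2.88, 2.88]. Speed limits (rad/s): [2.39, 2.39, 3.01, 3.14, 3.14, 3.14].

### API

Orientations are given as a unit quaternion [w, x, y, z].
In Python, from rig import ctrl, capture, workorder, nets gives the robot as it stands. The module is installed in compiled form; this text tells all that it offers.
- The arm moves only by the tool send_rows, never from a script. Its argument "rows" is text: rows parted by semicolons, each of 5 numbers parted by spaces: the opening, from 0 (shut) to 1 (fully open), then the shift along the tool's x, y, z in cm, then the turn about the tool's x in units of 5 degrees (1.0 is 5 degrees). In form: grip x y z yaw; .... A call has 1 to 12 rows; each row is the pose to reach, as a shift and turn from the pose commanded when the call began, along the tool's axes at that moment; what a row does not reach only later rows make up. A row lasts 1/10 s, in which the tool goes at most 50 mm and 8.59 degrees, less where a joint would pass 70% of its speed; a pose out of reach is approached as far as the arm can. A call with a gripper value outside its range is refused whole. The fingers move at their own pace and stop on an object; "grip_force" is the grip in N (left out, the last holds). Time passes only in rows, so rows that repeat a pose let the fingers close. It gives the time, the measured TCP pose, the force and the opening at its end, in the units of the state.
- ctrl.sense(): the state, without advancing time (a new reading comes with each control period).
- capture(name): name is "scene" or "top" or "wrist"; returns a dict with "pixels" (400x640x3 uint8, red, green, blue), "intrinsics" (3x3 intrinsics, pixels), "dist" ([k1, k2, p1, p2, k3] as OpenCV has them; the pictures are not rectified), "view" (4x4, takes a point from world to camera coordinates); the wrist camera has in their place "mount" (4x4, takes a point from camera to tool coordinates, whose origin is the TCP and whose axes are the tool frame's). Camera axes: x right, y down, z forward; pixel columns grow to the right and rows downward; lengths in mm; the calibration is good to about 2 mm. A picture is of the moment at which its call begins: read the wrist's pose just before it. There is no depth.
- workorder.finish_job(): hands the job in, once; it reports no verdict.
Trained networks look in a picture, given as the dict that the camera call returned (one of the last four; its "shot" number tells which), for a name from the list of things; names that differ only in an ending like _2 or _b are one class to them, and where a whole thing is asked for, a point or a joint stands for the part that bears it (a point fixed in the world has none). Each returns a list of dicts, best first, with "confidence" (0 to 1); they miss things now and then, are a little off and sometimes report something else, mostly with a low value. They report only what shows in the picture. A call takes as long as a camera call. They do not tell look-alikes from the thing itself.
- nets.boxes_of(picture, target): "location" ([x, y, z] in mm, in world coordinates, good to about 4 mm: the middle of the surface that is visible of it).
- nets.spot_point(picture, target): "location" ([x, y, z] in mm, in world coordinates, good to about 4 mm: a listed point, or the origin of a listed thing).
The state is a dict: "time_s": time; "joints": joint angles; "dq": joint speeds; "tau": joint torques, N m; "eef_pos": TCP position; "ee_rot": TCP orientation; "force": force on the tool from outside, world axes, zero at the start; "wrist_torque": the same for the moment, N m; "grip_width": opening from 0.0 (shut) to 1.0 (fully open).
Only numpy, scipy, OpenCV 4.12 (cv2) and the standard library are available. Lean on these libraries where they do the work, as an engineer would, in place of code of your own. Each camera call takes 0.05 s, during which the arm holds its last target.

## Working session

There is one attempt and no reset: what is moved stays moved. The work goes in short steps, Python scripts to look and compute and a tool call to move; the robot and the scene stay as the last step left them, time stands still between calls to the robot, and variables do not carry over. Pictures are saved under pics/ and viewed, and the job is handed in when it is done.

Besides the shell and the picture viewer there is one more tool, called by a JSON object that holds its "op" and its "data", one argument or row to a line. send_rows: Moves the arm, as the interface text tells. Its arguments: {"type":"object","properties":{"rows":{"type":"string"},"grip_force":{"type":"number"}},"required":["rows"]}

```bash
mkdir -p pics; ls
cat > h.py <<'E'
import numpy as np,cv2
from rig import ctrl,capture,workorder,nets
def save(p,n): cv2.imwrite(f'pics/{n}.png',p['pixels'][:,:,::-1])
E
python3 - <<'E'
from h import *
s=ctrl.sense(); print({k:np.round(v,3) for k,v in s.items()})
for c in ['scene','top']:
    p=capture(c); save(p,c+'1')
    for t in ['ramp','backstop','hub','chock','bolt_knob','lube_bottle','wrench','sprocket']:
        for d in nets.spot_point(p,t)[:4]: print(c,t,round(d['confidence'],2),np.round(d['location'],0))
    print(np.round(p['view'],3).tolist())
E
```

```text
pics
{'time_s': np.float64(0.0), 'joints': array([-1.373,  0.313,  1.498, -0.   ,  1.331, -0.223]), 'dq': array([-0.001,  0.001,  0.001,  0.001, -0.   ,  0.001]), 'tau': array([ 1.0000e-03, -4.1226e+01, -2.5974e+01, -0.0000e+00,  4.0000e-03,
       -0.0000e+00]), 'eef_pos': array([ 214.362, -478.906,  191.129]), 'ee_rot': array([ 0.593,  0.385,  0.594, -0.384]), 'force': array([-0.614, -0.487, -0.185]), 'wrist_torque': array([-0.01 , -0.04 , -0.003]), 'grip_width': np.float64(1.005)}
scene ramp 0.9 [ 464. -140.   -2.]
scene backstop 0.77 [ 449. -174.   38.]
scene hub 0.68 [ 464. -124.   61.]
scene chock 0.83 [429. 286.  -4.]
scene chock 0.74 [545. 348.  -0.]
scene chock 0.66 [765. 138.   1.]
scene chock 0.29 [ 460. -142.    4.]
scene bolt_knob 0.49 [ 540. -100.   98.]
scene lube_bottle 0.88 [683. 283.   0.]
scene lube_bottle 0.57 [ 454. -173.   37.]
scene wrench 0.44 [ 366. -411.    4.]
scene sprocket 0.75 [ 620. -369.    2.]
[[-0.572, 0.82, -0.001, 261.769], [0.457, 0.317, -0.831, -202.758], [-0.681, -0.476, -0.556, 1792.191], [0.0, 0.0, 0.0, 1.0]]
top ramp 0.86 [ 460. -136.    0.]
top ramp 0.69 [686. 280.  -2.]
top ramp 0.48 [ 455. -177.   32.]
top backstop 0.7 [ 456. -174.   32.]
top backstop 0.68 [543. -97.  93.]
top hub 0.93 [ 467. -124.   65.]
top chock 0.92 [769. 140.  -1.]
top chock 0.86 [436. 294.   4.]
top chock 0.7 [320. 592.   3.]
top chock 0.66 [543. 351.   0.]
top bolt_knob 0.68 [ 370. -414.    1.]
top bolt_knob 0.47 [542. -97.  95.]
top lube_bottle 0.76 [687. 276.   1.]
top wrench 0.55 [ 366. -413.    1.]
top sprocket 0.71 [ 619. -370.   -0.]
[[-0.029, -0.999, -0.028, 101.31], [-0.985, 0.033, -0.171, 547.577], [0.171, 0.022, -0.985, 1619.483], [0.0, 0.0, 0.0, 1.0]]
```

View pics/scene1.png

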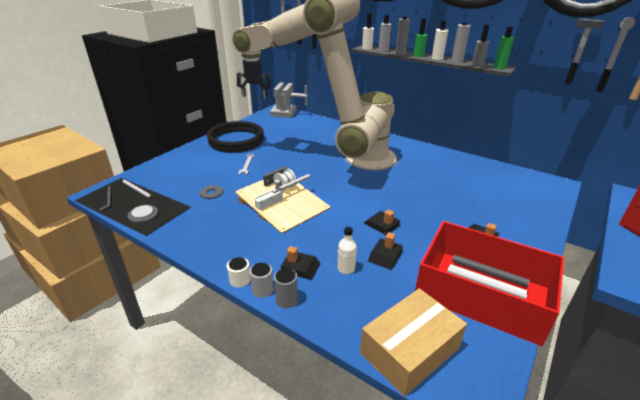

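View pics/top1.png

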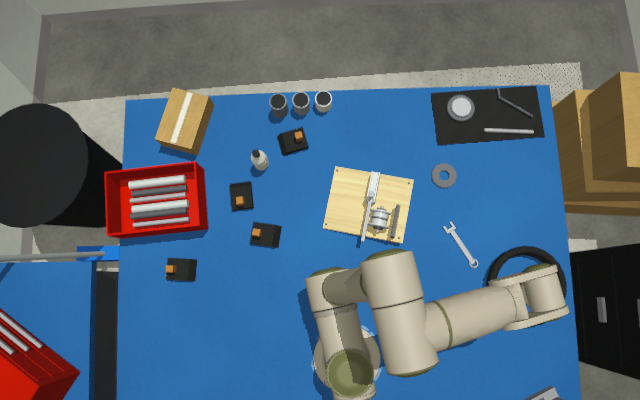

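The top view shows four chock look-alikes, at px (265,235), (241,196), (293,141) and (181,269). The one at (265,235), world about (432,290), is nearest the base. The ramp is at (368,203) and rises towards −y. Next I'll zoom in to get headings.

Run:
```python
from h import *
p=cv2.imread('pics/top1.png')
a=cv2.resize(p[155:255,310:425],None,fx=5,fy=5,interpolation=cv2.INTER_CUBIC); cv2.imwrite('pics/tr.png',a)
a=cv2.resize(p[205:265,230:300],None,fx=8,fy=8,interpolation=cv2.INTER_CUBIC); cv2.imwrite('pics/tc.png',a)
```

```text
(no output)
```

View pics/tr.png

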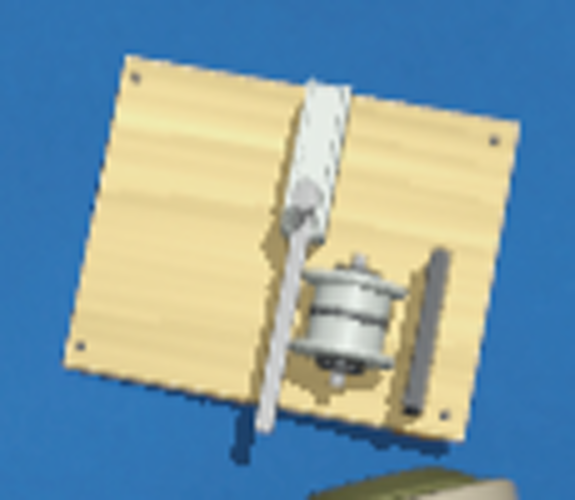

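View pics/tc.png

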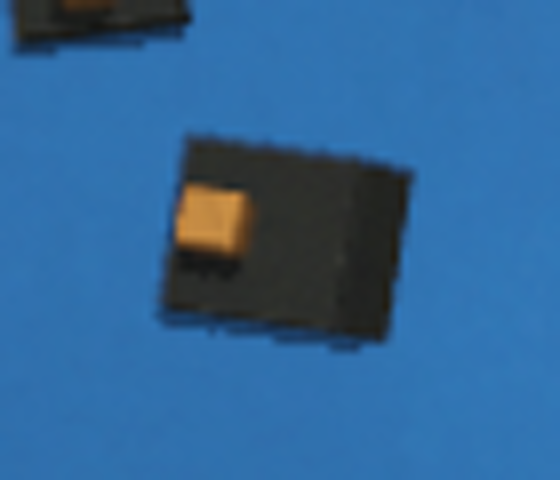

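```bash
cat >> h.py <<'E'
from scipy.optimize import least_squares
def proj(p,X,view=None):
    V=np.array(p['view'] if view is None else view,float)
    r,_=cv2.Rodrigues(V[:3,:3]); 
    return cv2.projectPoints(np.array(X,float),r,V[:3,3],np.array(p['intrinsics'],float),np.array(p['dist'],float))[0][:,0]
def fitpose(p,loc,px,x0,view=None):
    loc=np.array(loc,float)
    def W(q):
        c,s=np.cos(q[2]),np.sin(q[2]); return np.c_[q[0]+c*loc[:,0]-s*loc[:,1],q[1]+s*loc[:,0]+c*loc[:,1],loc[:,2]]
    f=lambda q:(proj(p,W(q),view)-px).ravel()
    r=least_squares(f,x0,x_scale=[1,1,.01]); return r.x,f(r.x).reshape(-1,2)
def camview(s,p):  # wrist view
    w,x,y,z=s['ee_rot']; 
    from scipy.spatial.transform import Rotation as R
    T=np.eye(4);T[:3,:3]=R.from_quat([x,y,z,w]).as_matrix();T[:3,3]=s['eef_pos']
    return np.linalg.inv(T@np.array(p['mount']))
def toolR(s):
    from scipy.spatial.transform import Rotation as R
    w,x,y,z=s['ee_rot']; return R.from_quat([x,y,z,w]).as_matrix()
E
python3 - <<'E'
from h import *
p=capture('top')
t=np.tan(np.radians(6)); z=lambda x:30+x*t
L=[[x,y,z(x)] for x,y in[(-200,160),(80,160),(80,-65),(-200,-65)]]
px=np.array([(127,57),(518,121),(466,440),(66,368)])/5+[310,155]-0.4
print(fitpose(p,L,px,[460,-138,-1.75]))
L=[[-23,38,26],[77,38,0],[77,-38,0],[-23,-38,26]]
px=np.array([(187,137),(412,172),(386,340),(164,306)])/8+[230,205]-.44
print(fitpose(p,L,px,[432,290,-1.75]))
print(toolR(ctrl.sense()).round(3))
E
```

```text
(array([ 465.42958235, -145.0411106 ,   -1.79416804]), array([[-0.48312142,  0.13333319],
       [ 0.50468602,  0.12828776],
       [ 0.3128411 , -0.05530966],
       [-0.35037289, -0.21993726]]))
(array([434.06706365, 289.72780073,  -1.73182098]), array([[-0.4145053 , -0.34948565],
       [ 0.56259367, -0.17388794],
       [ 0.72100831,  0.2978156 ],
       [-0.86042842,  0.20799658]]))
[[-0.     0.913  0.408]
 [ 0.     0.408 -0.913]
 [-1.     0.    -0.   ]]
```

{"op": "send_rows", "data": {
  "rows": "1 0 2.5 -3 -0.6;1 0 5.5 -6.5 -1.2;1 0 8.5 -10.2 -1.9;1 0 11.5 -13.7 -2.5;1 0 14.5 -17.3 -3.2;1 0 17.5 -20.9 -3.8;1 0 20.5 -24.4 -4.5;1 0 23.5 -28 -5.2;1 0 26.5 -31.6 -5.8;1 0 29.5 -35.2 -6.5;1 0 32.5 -38.7 -7.1;1 0 35.5 -42.3 -7.8"
}}

```text
time_s: 2.15
eef_pos: [365.9, 53.9, 192.0]
ee_rot: [0.688, 0.164, 0.687, -0.164]
force: [0.7, -1.3, 0.4]
grip_width: 1.001
```

Run:
```python
from h import *
s=ctrl.sense();R=toolR(s);print(s['time_s'],s['eef_pos'],R.round(3)); print(R.T@(np.array([434,290,190])-s['eef_pos']), np.degrees(np.arctan2(R[1,2],R[0,2])))
```

```text
2.15 [365.92380862  53.8530977  192.04178477] [[ 0.001  0.45   0.893]
 [-0.     0.893 -0.45 ]
 [-1.     0.     0.001]]
[  2.0535152  241.50526412 -45.55092379] -26.76181749245913
```

{"op": "send_rows", "data": {
  "rows": "1 0 4.2 -0.8 -0.8;1 0 8.5 -1.6 -1.7;1 0 13 -2.5 -2.6;1 0 17.5 -3.3 -3.5;1 0 21.5 -4 -3.5;1 0 24.1 -4.6 -3.5;1 0 24.1 -4.6 -3.5"
}}

```text
time_s: 2.85
eef_pos: [433.7, 290.0, 191.2]
ee_rot: [0.705, 0.057, 0.705, -0.057]
force: [-0.3, -0.6, 0.5]
grip_width: 0.998
```

Run:
```python
from h import *
s=ctrl.sense();p=capture('wrist');save(p,'w1');R=toolR(s);print(s['time_s'],s['eef_pos'],R.round(3),np.round(p['mount'],3))
v=camview(s,p)
q=[434,290,-1.732]
L=np.array([[-23,38,26],[77,38,0],[77,-38,0],[-23,-38,26],[0,0,67]]);c,sn=np.cos(q[2]),np.sin(q[2])
W=np.c_[q[0]+c*L[:,0]-sn*L[:,1],q[1]+sn*L[:,0]+c*L[:,1],L[:,2]];print(proj(p,W,v).round())
for d in nets.spot_point(p,'chock'): print(d)
```

```text
2.85 [433.6848445  290.02729561 191.15105374] [[-0.     0.16   0.987]
 [ 0.     0.987 -0.16 ]
 [-1.     0.    -0.   ]] [[ 1.00000e-03 -3.17000e-01  9.48000e-01 -1.81726e+02]
 [ 0.00000e+00 -9.48000e-01 -3.17000e-01  8.21170e+01]
 [ 1.00000e+00  0.00000e+00 -1.00000e-03 -1.93000e-01]
 [ 0.00000e+00  0.00000e+00  0.00000e+00  1.00000e+00]]
[[352. 153.]
 [347. 225.]
 [289. 225.]
 [285. 153.]
 [318. 182.]]
{'location': [769.5, 142.7, 2.4], 'confidence': 0.85}
{'location': [428.4, 288.9, -1.7], 'confidence': 0.76}
{'location': [546.4, 348.8, 6.7], 'confidence': 0.74}
```

View pics/w1.png

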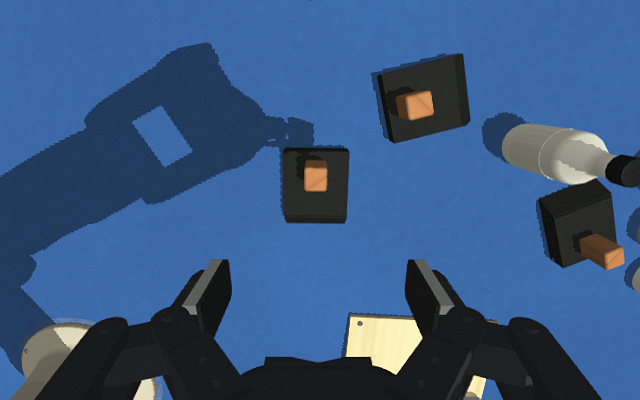

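Run:
```python
from h import *
i=cv2.imread('pics/w1.png');cv2.imwrite('pics/w1z.png',cv2.resize(i[135:235,270:370],None,fx=6,fy=6,interpolation=cv2.INTER_CUBIC))
```

```text
(no output)
```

View pics/w1z.png

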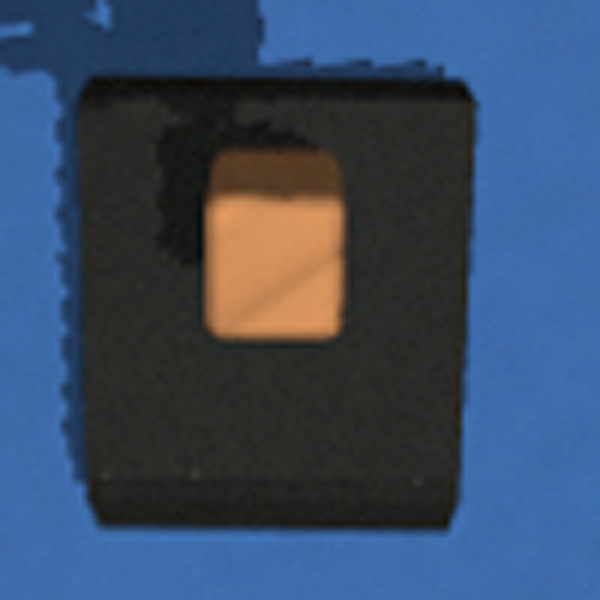

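Run:
```python
from h import *
p=capture('wrist');s=ctrl.sense();v=camview(s,p)
L=[[-23,38,26],[77,38,0],[77,-38,0],[-23,-38,26],[-13,12,67],[13,12,67],[13,-12,67],[-13,-12,67]]
px=np.array([(474,100),(447,527),(100,527),(80,100),(345,197),(342,338),(206,338),(206,197)])/6+[270,135]-.42
q,e=fitpose(p,L,px,[432,290,-1.75],v);print(q,e.round(1),np.degrees(q[2])+90)
```

```text
[430.96484626 289.71998554  -1.74272391] [[ 0.7 -0.5]
 [ 0.2  1.1]
 [ 0.2  0.6]
 [-0.8 -1. ]
 [ 0.1 -0.4]
 [ 0.2  0.7]
 [-0.2  0.5]
 [-0.4 -0.6]] -9.85072514790977
```

{"op": "send_rows", "data": {
  "rows": "1 4 -0.1 -0.3 0.1;1 8 -0.1 -0.3 0.1;1 12 -0.1 -0.3 0.1;1 14 -0.1 -0.3 0.1;1 15.5 -0.1 -0.3 0.1;1 16 -0.1 -0.3 0.1;1 16 -0.1 -0.3 0.1;0 16 -0.1 -0.3 0.1;0 16 -0.1 -0.3 0.1;0 16 -0.1 -0.3 0.1;0 16 -0.1 -0.3 0.1;0 16 -0.1 -0.3 0.1",
  "grip_force": 70
}}

```text
time_s: 4.2
eef_pos: [430.6, 287.2, 31.9]
ee_rot: [0.705, 0.061, 0.704, -0.061]
force: [0.2, 0.3, -0.4]
grip_width: 0.14
```

Run:
```python
from h import *
s=ctrl.sense();p=capture('wrist');save(p,'w2');print(s['time_s'],s['eef_pos'],s['force'],s['wrist_torque'],s['grip_width'])
```

```text
4.2 [430.6076996  287.20448783  31.87008993] [ 0.24257828  0.3030795  -0.43365901] [-0.01258986 -0.00576125 -0.02171863] 0.13988813493663457
```

View pics/w2.png

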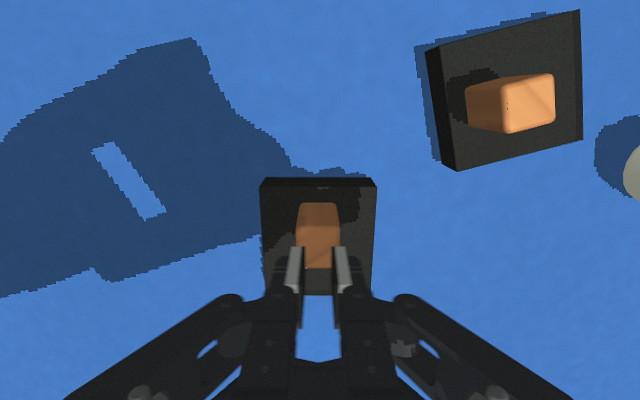

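Run:
```python
from h import *
s=ctrl.sense();p=capture('wrist');v=camview(s,p)
q=[431,289.7,-1.743]
L=np.array([[-23,38,26],[77,38,0],[77,-38,0],[-23,-38,26],[-13,12,67],[13,12,67],[13,-12,67],[-13,-12,67],[-13,12,26]]);c,sn=np.cos(q[2]),np.sin(q[2])
W=np.c_[q[0]+c*L[:,0]-sn*L[:,1],q[1]+sn*L[:,0]+c*L[:,1],L[:,2]];print(proj(p,W,v).round())
R=toolR(s)
print(proj(p,[s['eef_pos']+R@np.array(a) for a in [(0,0,0),(-19,0,0),(-19,11,12),(-19,-11,12),(-19,11,-12),(-35,0,0)]],v).round())
i=cv2.imread('pics/w2.png');cv2.imwrite('pics/w2z.png',cv2.resize(i[165:345,240:400],None,fx=3.3,fy=3.3,interpolation=cv2.INTER_CUBIC))
print(s['time_s'],s['grip_width'],s['force'])
```

```text
[[378. 191.]
 [364. 298.]
 [272. 298.]
 [259. 191.]
 [341. 232.]
 [340. 275.]
 [296. 275.]
 [295. 232.]
 [337. 206.]]
[[318. 232.]
 [318. 245.]
 [339. 228.]
 [338. 261.]
 [297. 228.]
 [318. 258.]]
4.25 0.05171464993496126 [ 0.34818975  0.22299739 -0.01333653]
```

View pics/w2z.png

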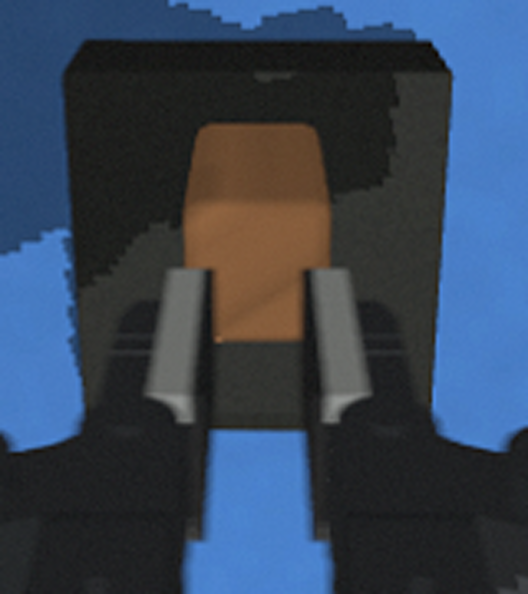

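Run:
```python
from h import *
p=capture('wrist');save(p,'w3')
p=capture('scene');save(p,'s3');i=p['pixels'][:,:,::-1];cv2.imwrite('pics/s3z.png',cv2.resize(i[120:280,300:460],None,fx=3.5,fy=3.5,interpolation=cv2.INTER_CUBIC))
s=ctrl.sense();print(s['grip_width'],s['force'])
```

```text
0.003003137462709612 [ 0.35001975 -0.64783282  0.19578034]
```

View pics/w3.png

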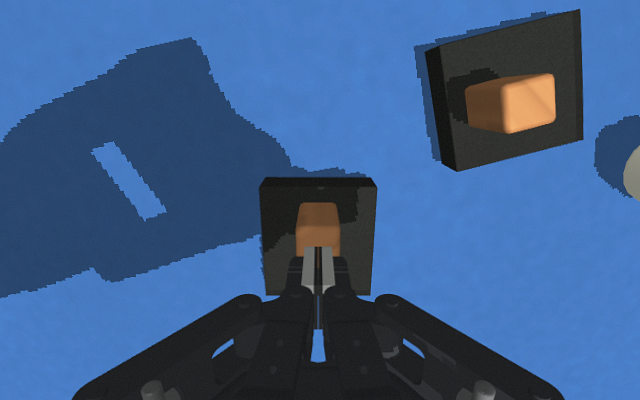

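View pics/s3z.png

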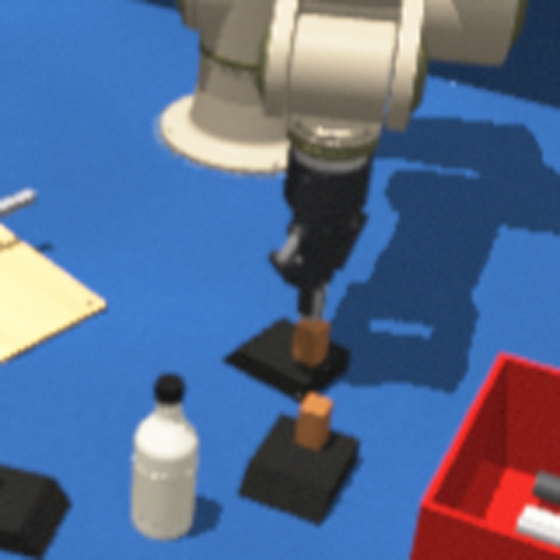

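Run:
```python
from h import *
p=capture('scene');s=ctrl.sense();R=toolR(s)
P=proj(p,[s['eef_pos']+R@np.array(a,float) for a in [(0,0,0),(-19,0,0),(-40,0,0),(-73,0,0)]]+[[431,289.7,67],[431,289.7,26]]);print(P.round(1))
i=cv2.resize(p['pixels'][180:230,360:420,::-1],None,fx=10,fy=10,interpolation=cv2.INTER_CUBIC)
for k,x in enumerate(P): cv2.circle(i,tuple(int(v) for v in (x-[360,180])*10+5),4,(0,0,255) if k<4 else (0,255,0),-1)
cv2.imwrite('pics/s4.png',i)
```

```text
[[387.4 219.3]
 [388.  214.8]
 [388.6 209.6]
 [389.7 201.4]
 [389.1 211.1]
 [387.8 221. ]]
```

View pics/s4.png

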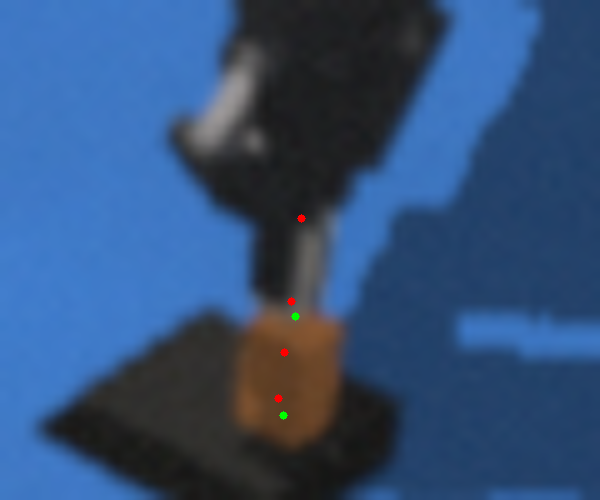

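The wrist view (pads at rows 247+, over the grip's top face at rows 232–275) and the scene view both show the shut fingers ending at about z≈70, just above the grip. That is some 38 mm short of the reported TCP, so I'll check `pinch_z` and the tip position more carefully.

Run:
```python
from h import *
print(ctrl.pinch_z,[a for a in dir(ctrl) if a[0]!='_'])
p=capture('top');s=ctrl.sense();R=toolR(s);print(s['joints'],s['eef_pos'],s['ee_rot'])
P=proj(p,[s['eef_pos']+R@np.array(a,float) for a in [(0,0,0),(-40,0,0),(-73,0,0)]]+[[431,289.7,67]])
i=cv2.resize(p['pixels'][195:275,220:310,::-1],None,fx=7,fy=7,interpolation=cv2.INTER_CUBIC)
for k,x in enumerate(P): cv2.circle(i,tuple(int(v) for v in (x-[220,195])*7+3),3,(0,0,255) if k<3 else (0,255,0),-1)
cv2.imwrite('pics/t4.png',i)
```

```text
18.700000000000003 ['PlanningError', 'pinch_z', 'sense']
[ 3.61550732e-01  4.83364123e-01  1.70954798e+00 -6.63197582e-06
  9.48721281e-01  5.34157827e-01] [430.53210063 287.15304809  31.6793535 ] [ 0.704463    0.06094078  0.70448732 -0.06095669]
```

View pics/t4.png

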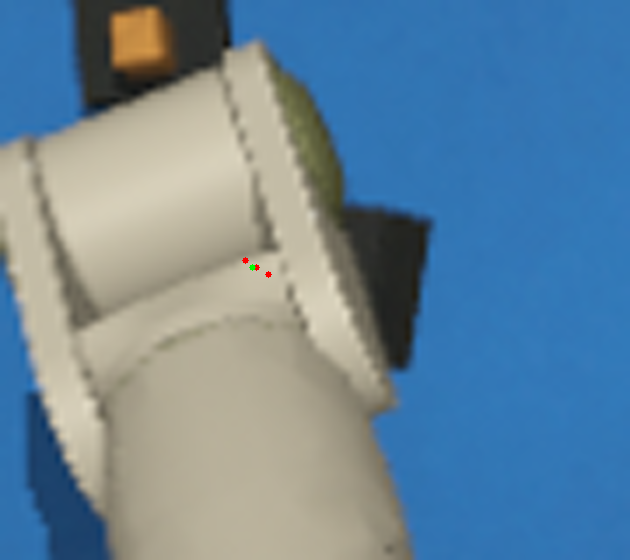

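{"op": "send_rows", "data": {
  "rows": "1 0 0 0 0;1 0 0 0 0;1 0 0 0 0;1 0 0 0 0;1 0 0 0 0;1 0 0 0 0;1 0.8 0 0 0;1 1.5 0 0 0;1 1.5 0 0 0"
}}

```text
time_s: 5.4
eef_pos: [429.8, 286.8, 15.4]
ee_rot: [0.704, 0.061, 0.705, -0.061]
force: [0.3, -0.1, -0.7]
grip_width: 1.0
```

Run:
```python
from h import *
s=ctrl.sense();p=capture('wrist');save(p,'w5');print(s['grip_width'],s['force'])
p=capture('scene');i=p['pixels'][:,:,::-1];cv2.imwrite('pics/s5.png',cv2.resize(i[160:240,340:440],None,fx=7,fy=7,interpolation=cv2.INTER_CUBIC))
```

```text
1.000052800892448 [ 0.31520716 -0.07719297 -0.73993763]
```

View pics/w5.png

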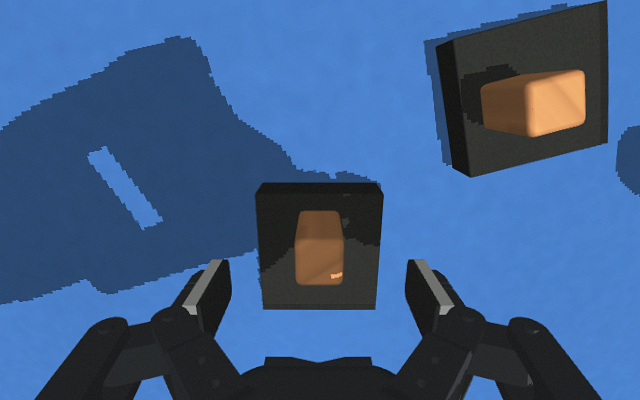

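View pics/s5.png

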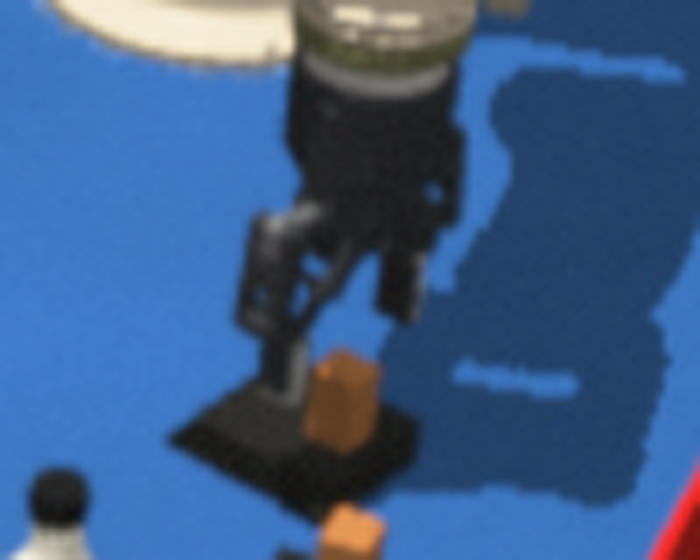

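Run:
```python
from h import *
p=capture('wrist');M=np.array(p['mount']);K=np.array(p['intrinsics'],float);D=np.array(p['dist'],float)
print(K)
for u in [(230,262),(407,262)]:
    r=cv2.undistortPoints(np.array([[u]],float),K,D)[0,0];d=M[:3,:3]@[*r,1];o=M[:3,3]
    for hz in (42.5,): print(u,o+d*((np.sign(u[0]-318)*hz-o[2])/d[2]))
# shut case
for u in [(318,247)]:
    r=cv2.undistortPoints(np.array([[u]],float),K,D)[0,0];d=M[:3,:3]@[*r,1];o=M[:3,3]
    print(o+d*((11-o[1])/d[1]))
```

```text
[[307.49814916   0.         317.75911424]
 [  0.         307.49814916 200.14429689]
 [  0.           0.           1.        ]]
(230, 262) [-51.6147596    7.22395361 -42.5       ]
(407, 262) [-52.14731572   7.56376788  42.5       ]
[-43.08394767  11.          -0.1482059 ]
```

Pixel rays through the pad tips, open at (230,262) and (407,262) and shut at (318,247), put the real tips about 39 mm short of the stated TCP. I'll allow for that and go lower.

{"op": "send_rows", "data": {
  "rows": "1 1 0.3 0.1 0;1 2 0.3 0.1 0;1 2.5 0.3 0.1 0;1 2.5 0.3 0.1 0;0 2.5 0.3 0.1 0;0 2.5 0.3 0.1 0;0 2.5 0.3 0.1 0;0 2.5 0.3 0.1 0;0 2.5 0.3 0.1 0;0 2.5 0.3 0.1 0;0 2.5 0.3 0.1 0",
  "grip_force": 70
}}

```text
time_s: 6.65
eef_pos: [432.2, 290.1, -8.0]
ee_rot: [0.705, 0.061, 0.704, -0.061]
force: [-0.6, 1.4, 5.5]
grip_width: 0.271
```

Run:
```python
from h import *
s=ctrl.sense();p=capture('wrist');save(p,'w6');print(s['time_s'],s['eef_pos'],s['force'],s['wrist_torque'],s['grip_width'])
```

```text
6.65 [432.1985219  290.06175985  -7.96777135] [-0.5609532   1.43847463  5.54890158] [ 0.02139335  0.29765858 -0.00885411] 0.2706478514205512
```

View pics/w6.png

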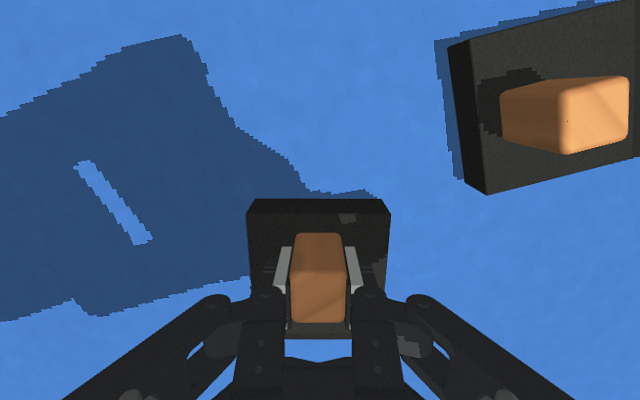

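Gripped: opening 0.27 is 23 mm, and the pads straddle the grip at (290–347, 235–325). Next I'll lift and carry it over the low end of the ramp.

{"op": "send_rows", "data": {
  "rows": "0 -3 0 0 0;0 -7 0 0 0;0 -9 -3 1.2 0;0 -9 -7 2.8 0.3;0 -9 -11 4.4 0.6;0 -9 -15 6 0.6;0 -9 -19 7.6 0.6;0 -9 -23 9.2 0.6;0 -9 -26 10.4 0.6;0 -9 -28.8 11.5 0.6;0 -9 -28.8 11.5 0.6;0 -9 -28.8 11.5 0.6"
}}

```text
time_s: 7.9
eef_pos: [495.3, -13.6, 81.0]
ee_rot: [0.702, 0.08, 0.703, -0.08]
force: [-1.5, -0.1, -3.1]
grip_width: 0.266
```

Run:
```python
from h import *
s=ctrl.sense();p=capture('wrist');save(p,'w7');print(s['time_s'],s['eef_pos'],s['ee_rot'],s['force'],s['wrist_torque'],s['grip_width'])
p=capture('scene');i=p['pixels'][:,:,::-1];cv2.imwrite('pics/s7.png',cv2.resize(i[100:240,220:360],None,fx=4.2,fy=4.2,interpolation=cv2.INTER_CUBIC))
```

```text
7.9 [495.28298553 -13.58242854  81.00758089] [ 0.7020027   0.07994549  0.70317755 -0.07963823] [-1.53389576 -0.0534452  -3.11895883] [0.16035915 0.00755741 0.05935983] 0.2655553324663304
```

View pics/w7.png

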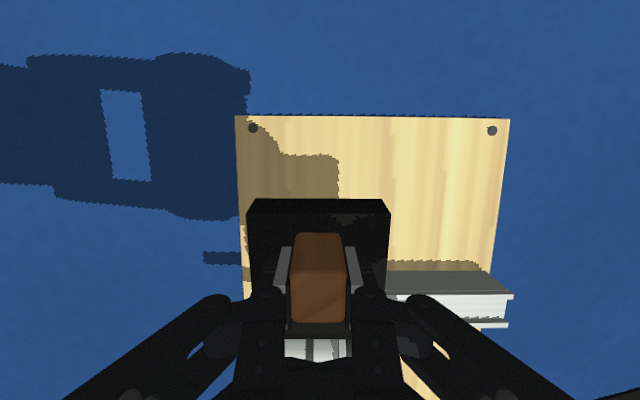

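View pics/s7.png

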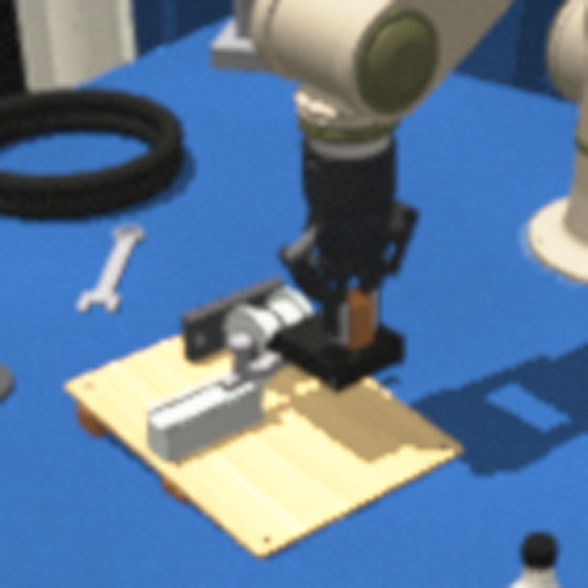

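Run:
```python
from h import *
s=ctrl.sense();p=capture('wrist');v=camview(s,p)
q=[465.4,-145,-1.794];c,sn=np.cos(q[2]),np.sin(q[2])
L=np.array([[-200,-65,9],[-200,160,9]])
W=np.c_[q[0]+c*L[:,0]-sn*L[:,1],q[1]+sn*L[:,0]+c*L[:,1],L[:,2]];print(proj(p,W,v).round(1))
print(fitpose(p,L,np.array([[235.5,116],[510,118.5]]),q,v))
# chock in tool frame via held image: rear top edge corners & nose? 
L=[[-23,38,26],[-23,-38,26],[-13,12,67],[-13,-12,67]]
R=toolR(s);print(np.degrees(np.arctan2(R[1,2],R[0,2])))
```

```text
[[237.8 121.3]
 [513.7 122.4]]
(array([ 462.65761895, -140.50260386,   -1.79950887]), array([[-1.23497404,  0.08928416],
       [ 1.28991729,  0.23153717]]))
-12.845899433216053
```

{"op": "send_rows", "data": {
  "rows": "0 3 0 -0.2 0;0 5 0 -0.2 0;0 6 0 -0.2 0;0 6.3 0 -0.2 0;0 6.6 0 -0.2 0;0 6.6 0 -0.2 0"
}}

```text
time_s: 8.65
eef_pos: [495.3, -11.5, 16.7]
ee_rot: [0.704, 0.079, 0.701, -0.078]
force: [3.3, 6.6, 4.9]
grip_width: 0.27
```

Run:
```python
from h import *
s=ctrl.sense();print(s['time_s'],s['eef_pos'],s['force'],s['wrist_torque'])
```

```text
8.65 [495.28945277 -11.52389729  16.71292295] [3.29643032 6.63745923 4.8550447 ] [ 0.56185645 -0.16994177 -0.03803798]
```

Run:
```python
from h import *
p=capture('scene');i=p['pixels'][:,:,::-1];cv2.imwrite('pics/s8.png',cv2.resize(i[150:230,250:350],None,fx=7,fy=7,interpolation=cv2.INTER_CUBIC))
s=ctrl.sense();print(s['time_s'],s['eef_pos'],s['force'],s['wrist_torque'])
```

```text
8.7 [495.29120851 -11.57165847  16.80254815] [3.59366711 7.72745374 4.44068078] [ 0.5106145  -0.22232734 -0.02271889]
```

View pics/s8.png

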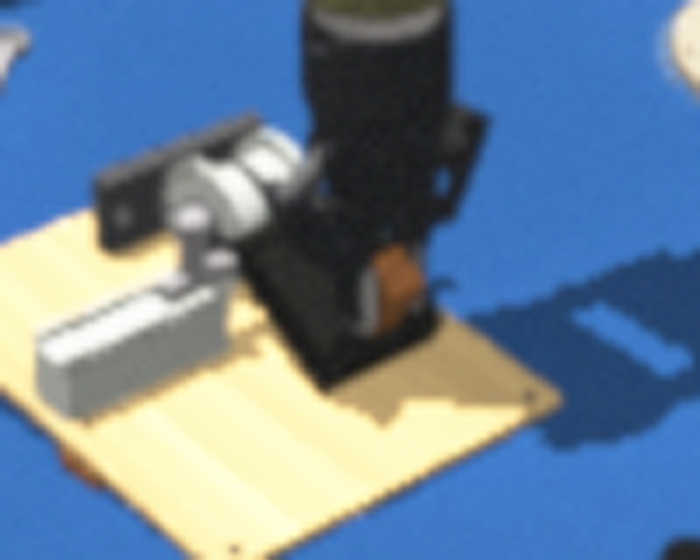

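The scene view shows the nose sitting on the bolt bar (crop px ~(260,240)). I set down too far uphill, so I'll lift, back off downhill and lower there.

{"op": "send_rows", "data": {
  "rows": "0 -1.5 0 0 0;0 -3.5 0 0 0;0 -3.5 1.5 0 0;0 -3.5 3.3 0 0;0 -3.5 3.3 0 0"
}}

```text
time_s: 9.2
eef_pos: [501.2, 21.4, 50.8]
ee_rot: [0.703, 0.078, 0.703, -0.078]
force: [-0.7, -1.2, -3.8]
grip_width: 0.273
```

Run:
```python
from h import *
s=ctrl.sense();print(s['time_s'],s['eef_pos'],s['force'],s['wrist_torque'])
p=capture('scene');i=p['pixels'][:,:,::-1];cv2.imwrite('pics/s9.png',cv2.resize(i[150:230,250:350],None,fx=7,fy=7,interpolation=cv2.INTER_CUBIC))
p=capture('wrist');save(p,'w9')
```

```text
9.2 [501.20939055  21.36861082  50.76473057] [-0.69052968 -1.22957876 -3.79971784] [ 0.08608676 -0.03778448  0.02944964]
```

View pics/s9.png

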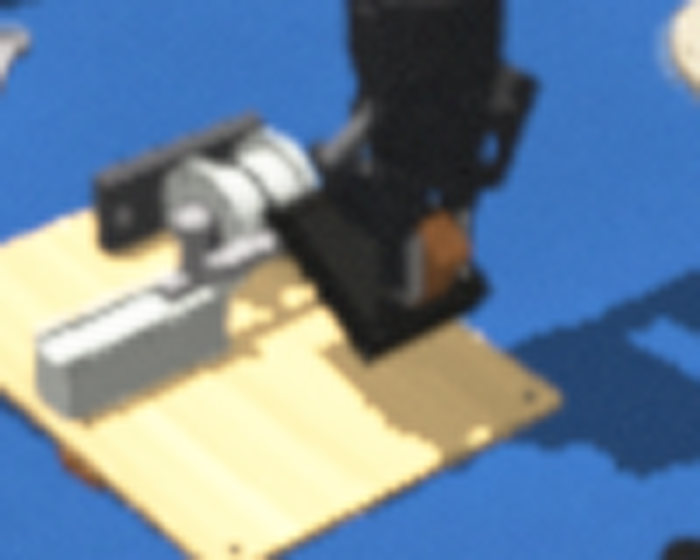

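View pics/w9.png

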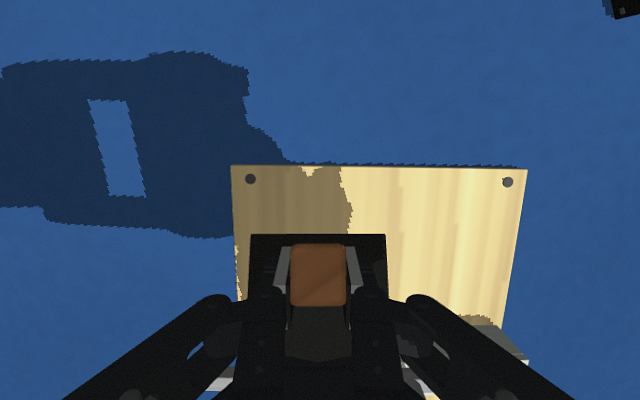

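{"op": "send_rows", "data": {
  "rows": "0 2 0 0 0;0 3 0 0 0;0 3.4 0 0 0;0 3.8 0 0 0;0 4.1 0 0 0;0 4.4 0 0 0;0 4.4 0 0 0"
}}

```text
time_s: 10.0
eef_pos: [501.8, 19.0, 9.1]
ee_rot: [0.703, 0.079, 0.702, -0.079]
force: [-9.7, 1.9, 23.5]
grip_width: 0.274
```

Run:
```python
from h import *
s=ctrl.sense();print(s['time_s'],s['eef_pos'],s['force'],s['wrist_torque'])
p=capture('scene');i=p['pixels'][:,:,::-1];cv2.imwrite('pics/s10.png',cv2.resize(i[150:230,250:350],None,fx=7,fy=7,interpolation=cv2.INTER_CUBIC))
p=capture('wrist');save(p,'w10')
```

```text
10.0 [501.7630365   19.00353741   9.13734218] [-9.71834746  1.87550914 23.50448168] [ 0.27152456  1.85012984 -0.04000969]
```

View pics/s10.png

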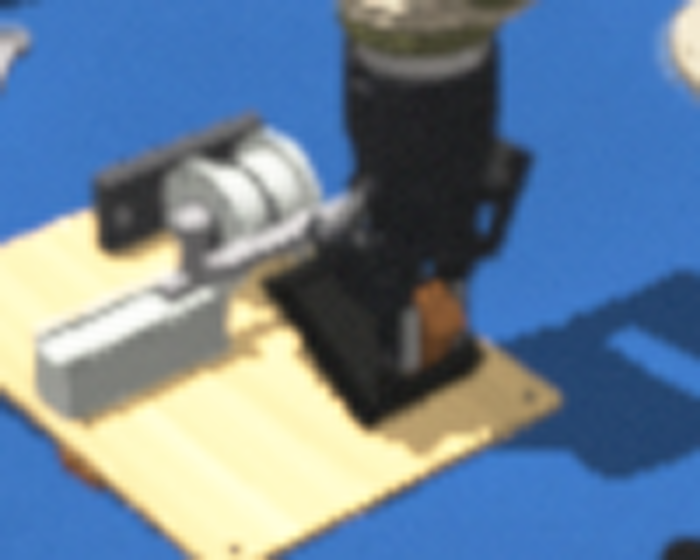

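View pics/w10.png

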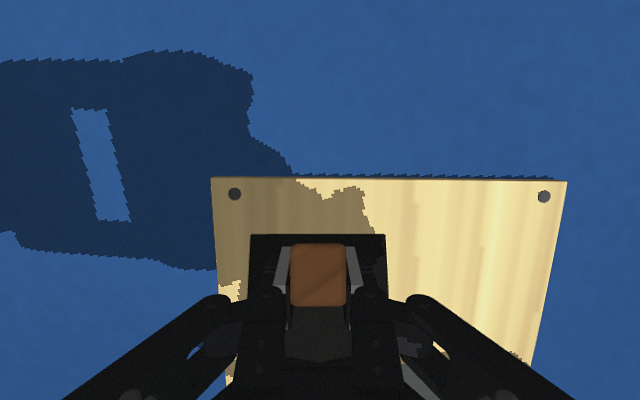

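{"op": "send_rows", "data": {
  "rows": "0 -0.3 0 0 0;0 -0.3 0 0 0;0.6 -0.3 0 0 0;0.6 -0.3 0 0 0;0.6 -0.3 0 0 0;0.6 -0.3 0 0 0;0.6 -0.3 0 0 0;0.6 0 0 0 0"
}}

```text
time_s: 10.9
eef_pos: [501.5, 19.1, 6.9]
ee_rot: [0.703, 0.079, 0.702, -0.079]
force: [-0.2, 0.5, 0.0]
grip_width: 0.603
```

Run:
```python
from h import *
s=ctrl.sense();print(s['time_s'],s['eef_pos'],s['force'],s['wrist_torque'])
p=capture('wrist');save(p,'w11');v=camview(s,p)
p=capture('scene');i=p['pixels'][:,:,::-1];cv2.imwrite('pics/s11.png',cv2.resize(i[150:230,250:350],None,fx=7,fy=7,interpolation=cv2.INTER_CUBIC))
```

```text
10.9 [501.5425442   19.0547577    6.85099157] [-0.19285041  0.45380807  0.00971575] [-0.01620257 -0.00350762 -0.01501953]
```

View pics/w11.png

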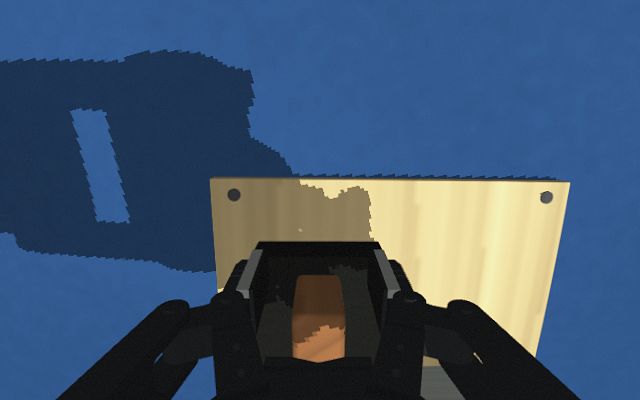

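View pics/s11.png

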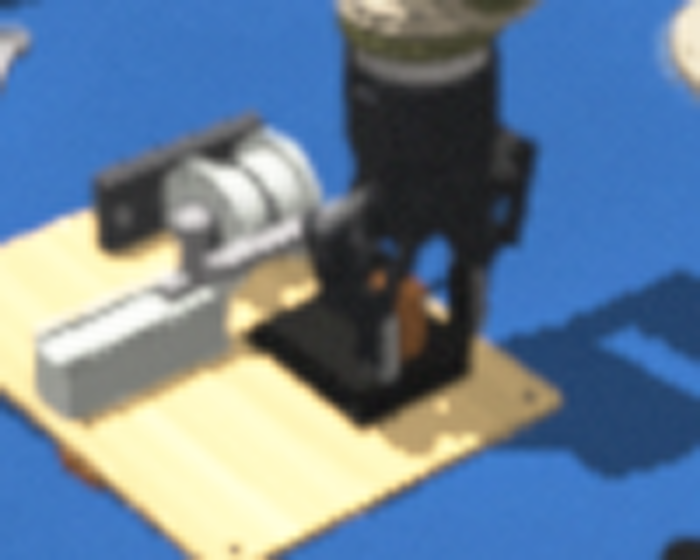

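```bash
cat >> h.py <<'E'
def fit3(p,v,ramp,Lc,px,q0):
    """chock pose (x,y,yaw) in ramp frame, lying on slope"""
    from scipy.spatial.transform import Rotation as R
    Lc=np.array(Lc,float); A=np.radians(6)
    Rr=R.from_euler('z',ramp[2]).as_matrix(); Rs=R.from_euler('y',-A).as_matrix()
    def W(q):
        o=np.array([q[0],q[1],30+q[0]*np.tan(A)])
        P=(Rs@R.from_euler('z',q[2]).as_matrix()@Lc.T).T+o
        return (Rr@P.T).T+[ramp[0],ramp[1],0]
    f=lambda q:(proj(p,W(q),v)-px).ravel()
    r=least_squares(f,q0,x_scale=[1,1,.01]);return r.x,f(r.x).reshape(-1,2).round(1),W(r.x)
E
python3 - <<'E'
from h import *
i=cv2.imread('pics/w11.png');cv2.imwrite('pics/w11z.png',cv2.resize(i[225:375,230:410],None,fx=4,fy=4,interpolation=cv2.INTER_CUBIC))
s=ctrl.sense();p=capture('wrist');v=camview(s,p)
ramp=[463,-141,-1.797]
L=np.array([[-200,-65,9],[-200,160,9]])
print(fitpose(p,L,np.array([[210.5,178],[570,182]]),ramp,v))
E
```

```text
(array([ 460.69826818, -140.43171708,   -1.80641582]), array([[-2.56651268,  0.26372902],
       [ 2.80204955,  0.75093596]]))
```

View pics/w11z.png

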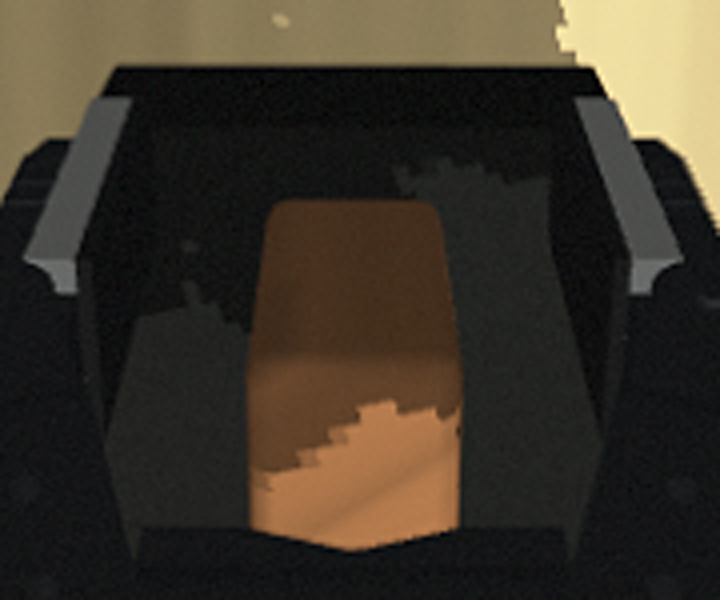

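Run:
```python
from h import *
s=ctrl.sense();p=capture('wrist');v=camview(s,p)
for ramp in ([463,-141,-1.797],[461,-140.5,-1.802]):
    L=[[-13,12,26],[-13,-12,26],[-13,12,67],[-13,-12,67],[-23,38,0],[-23,-38,0]]
    px=np.array([(438,199),(270,199),(462,356),(248,356),(597,68),(115,68)])/4+[230,225]-.4
    q,e,W=fit3(p,v,ramp,L,px,[-150,0,0]);print(q,e.tolist())
    g=fit3(p,v,ramp,[[0,0,50]],proj(p,W[:1],v),q)
    from scipy.spatial.transform import Rotation as Ro
    Rw=Ro.from_euler('z',ramp[2]).as_matrix()@Ro.from_euler('y',-np.radians(6)).as_matrix()@Ro.from_euler('z',q[2]).as_matrix()
    o=Ro.from_euler('z',ramp[2]).as_matrix()@[q[0],q[1],30+q[0]*np.tan(np.radians(6))]+[ramp[0],ramp[1],0]
    g=o+Rw@[0,0,48];print('grip pt',g,'tool delta mm',toolR(s).T@(g-s['eef_pos']))
```

```text
[-1.38905449e+02  1.27005572e+00  9.05367250e-04] [[0.9, -1.3], [-0.5, -1.3], [1.5, 2.4], [-1.4, 2.3], [-0.2, -1.7], [-0.4, -1.8]]
grip pt [496.51664266  -1.02848748  63.13750004] tool delta mm [-5.66844454e+01 -2.06632553e+01 -6.11711267e-04]
[-1.38883174e+02  2.61234047e+00  5.55022308e-03] [[0.9, -1.3], [-0.5, -1.3], [1.5, 2.4], [-1.4, 2.3], [-0.2, -1.7], [-0.4, -1.8]]
grip pt [496.51754237  -1.02708536  63.13984121] tool delta mm [-5.66867868e+01 -2.06616878e+01 -4.86521975e-05]
```

{"op": "send_rows", "data": {
  "rows": "0.6 0 -0.8 0 0;0.6 0 -1.6 0 0;0.6 0 -2 0 0;0.6 0 -2 0 0;0 0 -2 0 0;0 0 -2 0 0;0 0 -2 0 0;0 0 -2 0 0;0 0 -2 0 0",
  "grip_force": 60
}}

```text
time_s: 12.0
eef_pos: [496.9, -0.3, 6.8]
ee_rot: [0.703, 0.079, 0.703, -0.079]
force: [0.9, 0.5, 2.4]
grip_width: 0.277
```

Run:
```python
from h import *
s=ctrl.sense();print(s['time_s'],s['eef_pos'],s['force'],s['wrist_torque'])
p=capture('wrist');save(p,'w12');v=camview(s,p)
p=capture('scene');i=p['pixels'][:,:,::-1];cv2.imwrite('pics/s12.png',cv2.resize(i[150:230,250:350],None,fx=7,fy=7,interpolation=cv2.INTER_CUBIC))
```

```text
12.0 [ 4.96923124e+02 -3.28909745e-01  6.81080016e+00] [0.86815485 0.48446532 2.41600611] [0.06228162 0.15669119 0.0429687 ]
```

View pics/w12.png

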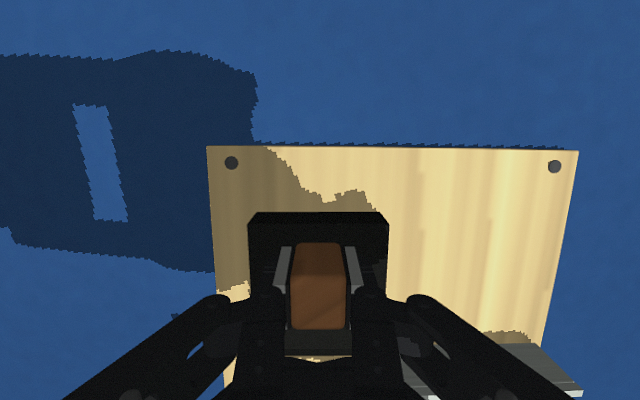

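View pics/s12.png

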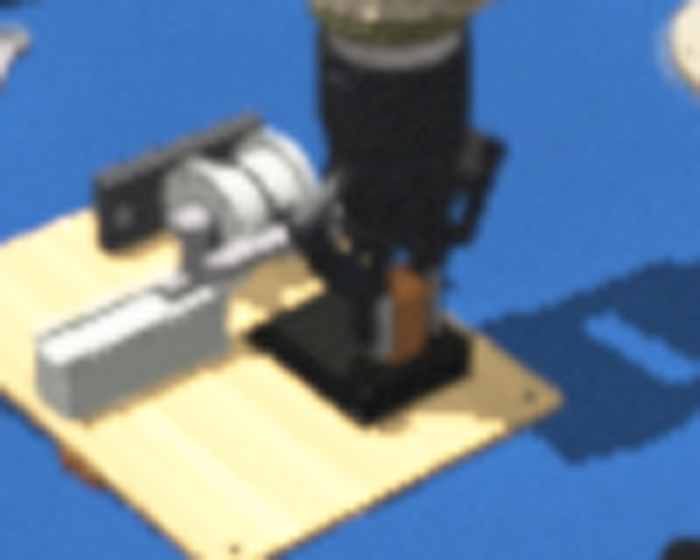

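Gripped flat on the ramp, chock at ramp x≈−139. Next I'll slide it uphill along the slope.

{"op": "send_rows", "data": {
  "rows": "0 -0.04 -0.4 0 0;0 -0.1 -0.9 0 0;0 -0.15 -1.4 0 0;0 -0.2 -1.9 0 0;0 -0.25 -2.4 0 0;0 -0.28 -2.7 0 0;0 -0.28 -2.7 0 0"
}}

```text
time_s: 12.8
eef_pos: [490.8, -26.9, 9.7]
ee_rot: [0.703, 0.08, 0.703, -0.08]
force: [0.3, 1.6, 4.1]
grip_width: 0.275
```

```bash
cat > f.py <<'E'
from h import *
s=ctrl.sense();f=s['force'];u=np.array([-.2243,-.9745,0]);d=s['eef_pos']-np.array([463,-141,0])
print('t',s['time_s'],'pos',s['eef_pos'].round(2),'ramp x',(d@u).round(2),'y',(d@[.9745,-.2243,0]).round(2),'F',f.round(2),'push',(-f@u).round(2),'side',(f@[.9745,-.2243,0]).round(2),s['wrist_torque'].round(2))
E
python3 f.py
```

```text
t 12.8 pos [490.81 -26.94   9.67] ramp x -117.39 y 1.52 F [0.32 1.63 4.1 ] push 1.66 side -0.06 [ 0.33  0.19 -0.14]
```

{"op": "send_rows", "data": {
  "rows": "0 -0.03 -0.3 0 0;0 -0.06 -0.6 0 0;0 -0.09 -0.8 0 0;0 -0.1 -1 0 0;0 -0.1 -1 0 0"
}}

```text
time_s: 13.3
eef_pos: [488.7, -36.1, 10.7]
ee_rot: [0.703, 0.08, 0.702, -0.079]
force: [1.5, 6.5, 3.6]
grip_width: 0.276
```

```bash
python3 f.py
```

```text
t 13.3 pos [488.71 -36.07  10.68] ramp x -108.02 y 1.52 F [1.48 6.45 3.56] push 6.62 side -0.01 [ 0.88 -0.01 -0.11]
```

{"op": "send_rows", "data": {
  "rows": "0 -0.01 -0.1 0 0;0 -0.02 -0.2 0 0;0 -0.03 -0.3 0 0;0 -0.04 -0.4 0 0;0 -0.04 -0.4 0 0"
}}

```text
time_s: 13.8
eef_pos: [487.9, -39.7, 11.1]
ee_rot: [0.703, 0.08, 0.702, -0.079]
force: [2.7, 8.2, 5.2]
grip_width: 0.272
```

```bash
python3 f.py
```

```text
t 13.8 pos [487.85 -39.73  11.07] ramp x -104.26 y 1.5 F [2.67 8.17 5.18] push 8.56 side 0.77 [ 1.12 -0.11 -0.14]
```

{"op": "send_rows", "data": {
  "rows": "0 -0.01 -0.1 0 0;0 -0.015 -0.15 0 0;0 -0.015 -0.15 0 0;0 -0.015 -0.15 0 0"
}}

```text
time_s: 14.2
eef_pos: [487.6, -41.0, 11.3]
ee_rot: [0.703, 0.08, 0.702, -0.079]
force: [1.8, 8.8, 4.7]
grip_width: 0.273
```

```bash
python3 f.py
```

```text
t 14.2 pos [487.6  -41.02  11.25] ramp x -102.95 y 1.55 F [1.84 8.77 4.68] push 8.96 side -0.17 [ 1.33 -0.14 -0.14]
```

{"op": "send_rows", "data": {
  "rows": "0 -0.01 -0.1 0 0;0 -0.015 -0.15 0 0;0 -0.015 -0.15 0 0;0 -0.015 -0.15 0 0"
}}

```text
time_s: 14.6
eef_pos: [487.5, -41.3, 11.5]
ee_rot: [0.703, 0.081, 0.702, -0.078]
force: [5.4, 16.1, 6.6]
grip_width: 0.274
```

```bash
python3 f.py
python3 - <<'E'
from h import *
p=capture('scene');i=p['pixels'][:,:,::-1];cv2.imwrite('pics/s13.png',cv2.resize(i[150:230,250:350],None,fx=7,fy=7,interpolation=cv2.INTER_CUBIC))
E
```

```text
t 14.6 pos [487.54 -41.31  11.48] ramp x -102.66 y 1.55 F [ 5.43 16.14  6.56] push 16.94 side 1.67 [ 2.66 -0.58 -0.16]
```

View pics/s13.png

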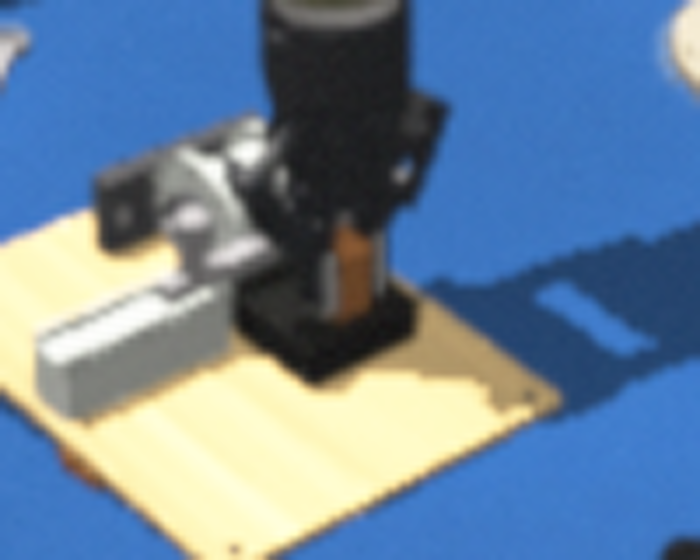

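Push is 16.9 N and stalled, with the chock at about −97. The scene shows the hub up against the plate. I'll hold for over half a second.

{"op": "send_rows", "data": {
  "rows": "0 0 0 0 0;0 0 0 0 0;0 0 0 0 0;0 0 0 0 0;0 0 0 0 0;0 0 0 0 0;0 0 0 0 0"
}}

```text
time_s: 15.35
eef_pos: [487.6, -41.3, 11.5]
ee_rot: [0.703, 0.081, 0.702, -0.078]
force: [4.2, 16.4, 6.2]
grip_width: 0.27
```

```bash
python3 f.py
```

```text
t 15.35 pos [487.56 -41.32  11.5 ] ramp x -102.65 y 1.57 F [ 4.21 16.37  6.21] push 16.9 side 0.43 [ 2.7  -0.56 -0.13]
```

{"op": "send_rows", "data": {
  "rows": "0.6 0 0 0 0;0.6 0 0 0 0;0.6 0 0 0 0;0.6 0 0 0 0;0.6 -1 0.1 0 0;0.6 -3 0.3 0 0;0.6 -6 0.3 0 0;0.6 -10 0.3 0 0;0.6 -13 0.3 0 0;0.6 -13 0.3 0 0"
}}

```text
time_s: 16.35
eef_pos: [489.6, -41.0, 145.7]
ee_rot: [0.705, 0.079, 0.7, -0.08]
force: [0.2, 0.6, 0.0]
grip_width: 0.598
```

```bash
python3 f.py
python3 - <<'E'
from h import *
s=ctrl.sense();p=capture('wrist');save(p,'w14')
for t in['bolt_knob','hub','chock']:
  for d in nets.spot_point(p,t)[:3]: print(t,d)
p=capture('scene');i=p['pixels'][:,:,::-1];cv2.imwrite('pics/s14.png',cv2.resize(i[150:230,250:350],None,fx=7,fy=7,interpolation=cv2.INTER_CUBIC))
for t in['bolt_knob','hub','chock']:
  for d in nets.spot_point(p,t)[:3]: print(t,d)
E
```

```text
t 16.35 pos [489.6  -41.   145.74] ramp x -103.42 y 3.49 F [0.22 0.57 0.04] push 0.61 side 0.08 [-0.01  0.02  0.02]
hub {'location': [461.9, -135.0, 69.5], 'confidence': 0.58}
chock {'location': [479.6, -49.4, 16.0], 'confidence': 0.63}
chock {'location': [536.8, -98.0, 93.0], 'confidence': 0.42}
bolt_knob {'location': [538.1, -102.6, 97.2], 'confidence': 0.78}
hub {'location': [463.4, -138.6, 63.7], 'confidence': 0.8}
chock {'location': [486.8, -54.0, 16.9], 'confidence': 0.91}
chock {'location': [764.6, 139.5, 2.3], 'confidence': 0.91}
chock {'location': [321.2, 595.1, 0.1], 'confidence': 0.79}
```

View pics/w14.png

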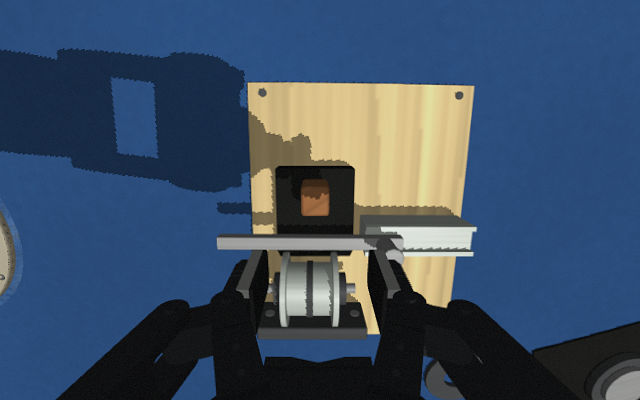

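View pics/s14.png

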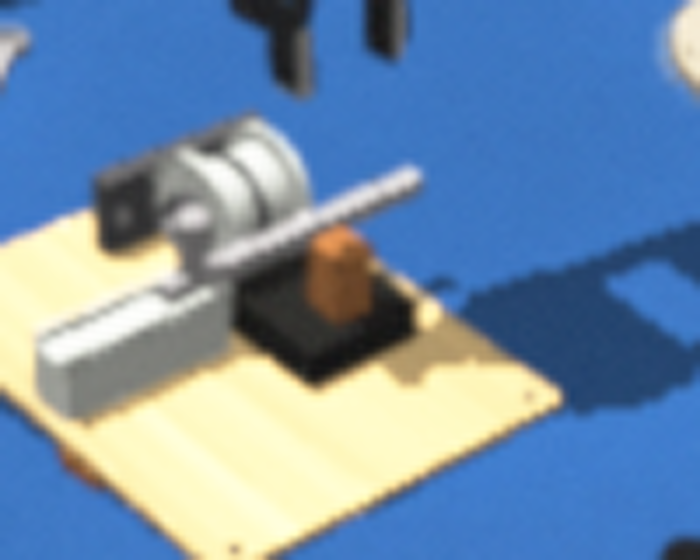

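The chock is flat on the ramp with its nose under the bar, the hub is on the plate, and the knob head shows at about (390,245). I'll locate the knob precisely.

Run:
```python
from h import *
i=cv2.imread('pics/w14.png');cv2.imwrite('pics/w14z.png',cv2.resize(i[150:350,240:480],None,fx=3.3,fy=3,interpolation=cv2.INTER_CUBIC))
```

```text
(no output)
```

View pics/w14z.png

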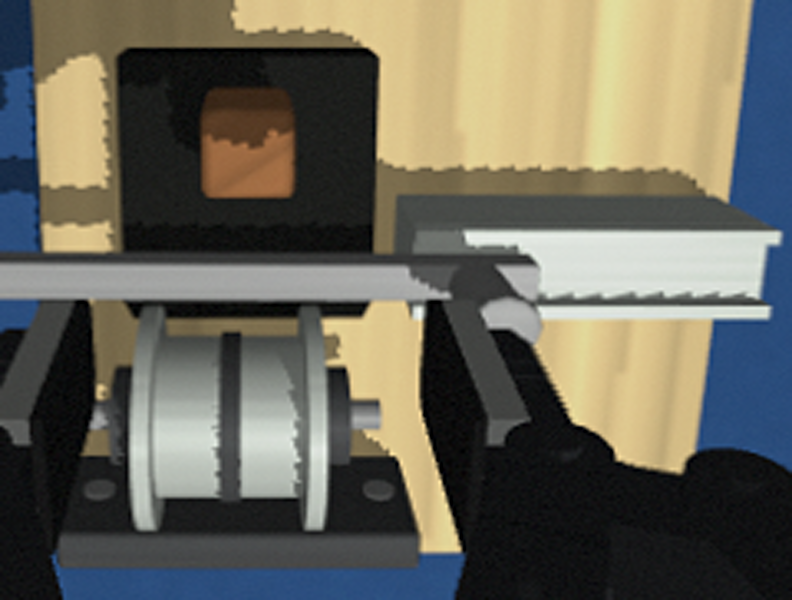

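```bash
cat >> h.py <<'E'
def ray(p,v,u,z):
    r=cv2.undistortPoints(np.array([[u]],float),np.array(p['intrinsics'],float),np.array(p['dist'],float))[0,0]
    T=np.linalg.inv(v);d=T[:3,:3]@[*r,1];o=T[:3,3];return o+d*((z-o[2])/d[2])
E
python3 - <<'E'
from h import *
s=ctrl.sense();p=capture('wrist');v=camview(s,p)
u=np.array([-.2243,-.9745,0]);w=np.array([.9745,-.2243,0])
def rp(P): d=P-np.array([463,-141,0]);return (d@u).round(1),(d@w).round(1)
for px,z in [((395.5,256.7),109),((390,248),109)]:
    k=ray(p,v,px,z);print(k,rp(k))
# refs: bar edges near y0 (top of bar z=74): rows
for px in [(313,(265/3)+150),(313,(298/3)+150)]: 
    k=ray(p,v,px,74);print('bar',k,rp(k))
px=np.array([(202/3.3,198/3),(294/3.3,198/3)])+[240,150]
for q in px: k=ray(p,v,q,20+67);print('grip nose top corner',rp(k))
for q in [(60/3.3+240,535/3+150),(418/3.3+240,535/3+150)]: k=ray(p,v,q,84);print('backstop top',rp(k))
R=toolR(s);print(np.degrees(np.arctan2(R[1,2],R[0,2])),s['eef_pos'])
p=capture('top');save(p,'t15');i=p['pixels'][150:260,305:425,::-1];cv2.imwrite('pics/t15z.png',cv2.resize(i,None,fx=5,fy=5,interpolation=cv2.INTER_CUBIC))
E
```

```text
[538.25724624 -88.63897956 109.        ] (np.float64(-67.9), np.float64(61.6))
[535.15987007 -80.13323963 109.        ] (np.float64(-75.5), np.float64(56.7))
bar [474.57895034 -74.97189984  74.        ] (np.float64(-66.9), np.float64(-3.5))
bar [472.09123058 -85.59731794  74.        ] (np.float64(-56.0), np.float64(-3.6))
grip nose top corner (np.float64(-93.3), np.float64(-12.9))
grip nose top corner (np.float64(-93.4), np.float64(10.0))
backstop top (np.float64(23.9), np.float64(-56.4))
backstop top (np.float64(23.4), np.float64(47.7))
-12.891849242103735 [487.325561   -40.28661795 140.50905591]
```

View pics/t15z.png

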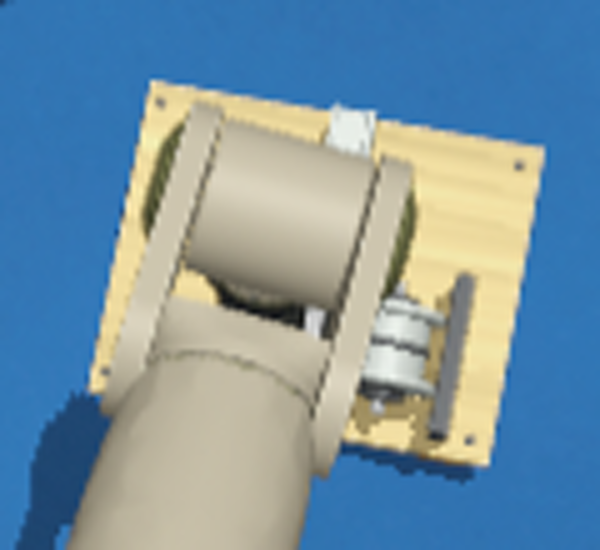

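{"op": "send_rows", "data": {
  "rows": "0.6 0 0 2 0;0.6 0 0 4 0;0.6 0 0 5.8 0;0.6 0 0 5.8 0;0.6 0 0 5.8 0;0.6 0 0 5.8 0"
}}

```text
time_s: 17.45
eef_pos: [543.5, -53.1, 141.1]
ee_rot: [0.702, 0.079, 0.703, -0.079]
force: [0.4, 0.2, -0.6]
grip_width: 0.599
```

Run:
```python
from h import *
p=capture('wrist');p=capture('wrist');s=ctrl.sense();print(s['dq'].round(3),s['eef_pos'],s['ee_rot'].round(4),s['grip_width']);p=capture('wrist');save(p,'w16');print(ctrl.sense()['eef_pos'])
i=p['pixels'][150:350,200:440,::-1];cv2.imwrite('pics/w16z.png',cv2.resize(i,None,fx=3,fy=3,interpolation=cv2.INTER_CUBIC))
```

```text
[ 0.     0.003 -0.007 -0.001 -0.001  0.002] [543.69077164 -53.14705698 141.3551549 ] [ 0.7026  0.0794  0.7027 -0.0793] 0.5970265359003226
[543.7967214  -53.19297303 141.3859657 ]
```

View pics/w16z.png

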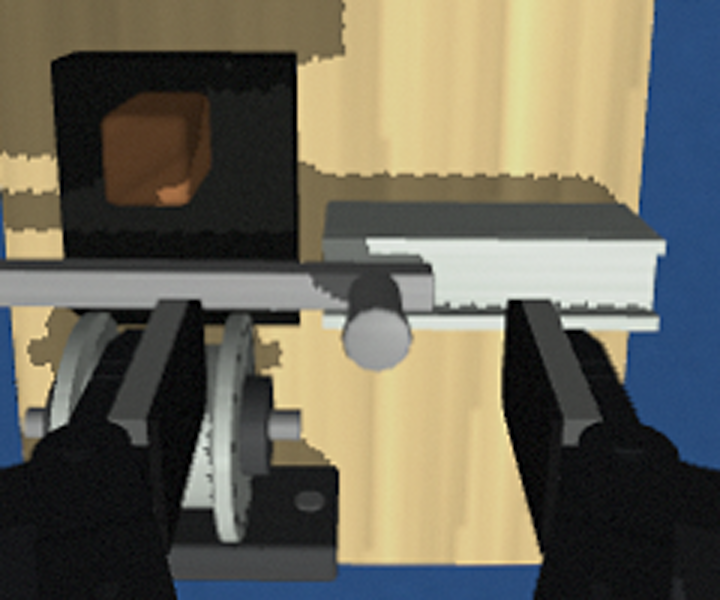

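Run:
```python
from h import *
s=ctrl.sense();p=capture('wrist');v=camview(s,p);R=toolR(s)
u=np.array([-.2243,-.9745,0]);w=np.array([.9745,-.2243,0])
def rp(P): d=P-np.array([463,-141,0]);return (d@u).round(1),(d@w).round(1)
k=ray(p,v,(325.3,262.3),109);print(k,rp(k),R.T@(k-s['eef_pos']))
for px in [(260,265/3+150),(260,303/3+150)]: print('bar',rp(ray(p,v,px,74)))
for px in [(104/3+200,206/3+150),(184/3+200,205/3+150)]: print('grip',rp(ray(p,v,px,86)))
for px in [(337/3+200,545/3+150)]: print('back',rp(ray(p,v,px,84)))
print(fitpose(p,np.array([[-200,-65,9],[-200,160,9]]),np.zeros((2,2)),[463,-141,-1.797],v)[0])
```

```text
[540.08823279 -94.58317266 109.        ] (np.float64(-62.5), np.float64(64.7)) [ 32.38642657 -41.17449528   5.61538958]
bar (np.float64(-66.5), np.float64(7.1))
bar (np.float64(-53.8), np.float64(6.4))
grip (np.float64(-90.2), np.float64(-10.5))
grip (np.float64(-90.5), np.float64(11.8))
back (np.float64(28.1), np.float64(53.6))
[206.08825902 -11.20030025  -1.60360925]
```

View pics/w16.png

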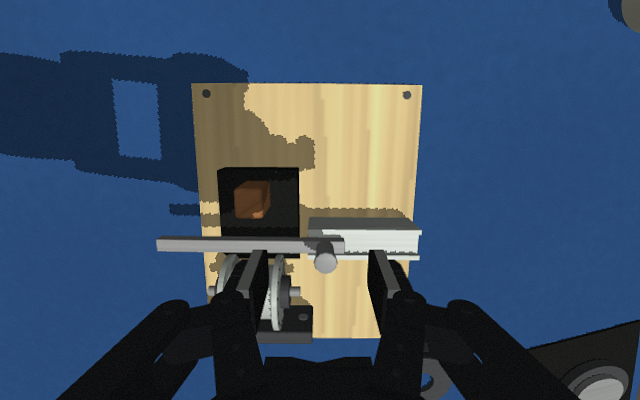

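{"op": "send_rows", "data": {
  "rows": "0.45 0 -1.5 0.3 0;0.45 0 -3 0.5 0;0.45 0 -4.2 0.56 0;0.45 0 -4.2 0.56 0;0.45 3 -4.2 0.56 0;0.45 5 -4.2 0.56 0;0.45 5 -4.2 0.56 0;0.45 5 -4.2 0.56 0"
}}

```text
time_s: 18.45
eef_pos: [540.5, -95.6, 91.8]
ee_rot: [0.703, 0.079, 0.703, -0.079]
force: [-0.3, -0.8, 0.5]
grip_width: 0.449
```

```bash
python3 f.py
python3 - <<'E'
from h import *
p=capture('wrist');save(p,'w17')
p=capture('scene');i=p['pixels'][:,:,::-1];cv2.imwrite('pics/s17.png',cv2.resize(i[130:230,240:340],None,fx=6,fy=6,interpolation=cv2.INTER_CUBIC))
E
```

```text
t 18.45 pos [540.54 -95.59  91.83] ramp x -61.64 y 65.38 F [-0.27 -0.77  0.49] push -0.81 side -0.09 [-0.03 -0.02  0.01]
```

View pics/w17.png

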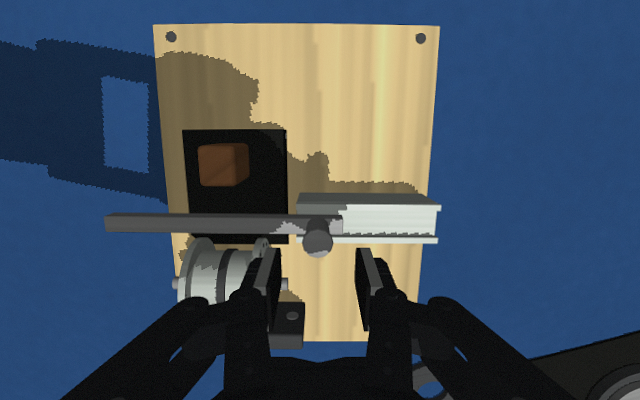

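View pics/s17.png

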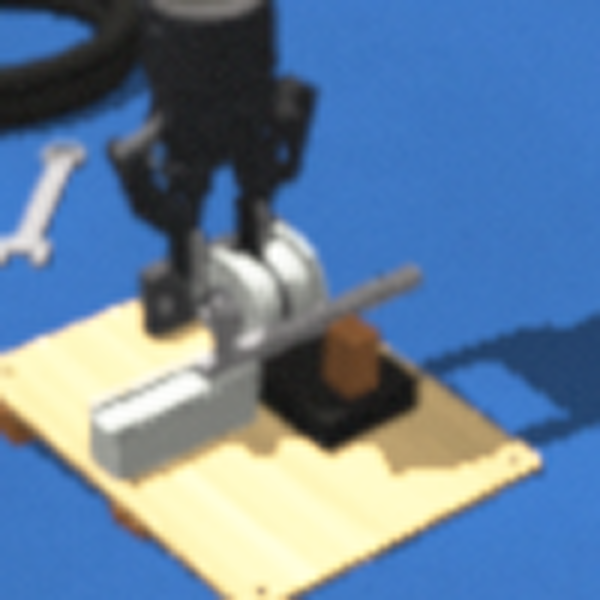

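Run:
```python
from h import *
s=ctrl.sense();p=capture('wrist');v=camview(s,p);R=toolR(s)
for z in(105,109): k=ray(p,v,(317.5,243),z);print(k,R.T@(k-s['eef_pos']))
```

```text
[540.06594361 -97.61099339 105.        ] [-12.46775161  -2.00871575  -0.46795163]
[540.50710174 -95.67097366 109.        ] [-16.46844561  -0.02057421  -0.46180275]
```

{"op": "send_rows", "data": {
  "rows": "0.45 2 -0.1 0 0;0.45 4 -0.1 0 0;0.45 5 -0.1 0 0;0.45 5.3 -0.1 0 0;0.45 5.3 -0.1 0 0",
  "grip_force": 25
}}

```text
time_s: 19.1
eef_pos: [540.4, -96.6, 38.7]
ee_rot: [0.703, 0.079, 0.702, -0.079]
force: [-0.1, -0.6, -0.2]
grip_width: 0.454
```

```bash
python3 f.py
python3 - <<'E'
from h import *
p=capture('wrist');save(p,'w18')
p=capture('scene');i=p['pixels'][:,:,::-1];cv2.imwrite('pics/s18.png',cv2.resize(i[130:230,240:340],None,fx=6,fy=6,interpolation=cv2.INTER_CUBIC))
E
```

```text
t 19.1 pos [540.39 -96.57  38.69] ramp x -60.66 y 65.45 F [-0.05 -0.56 -0.21] push -0.56 side 0.07 [ 0.01  0.02 -0.  ]
```

View pics/w18.png

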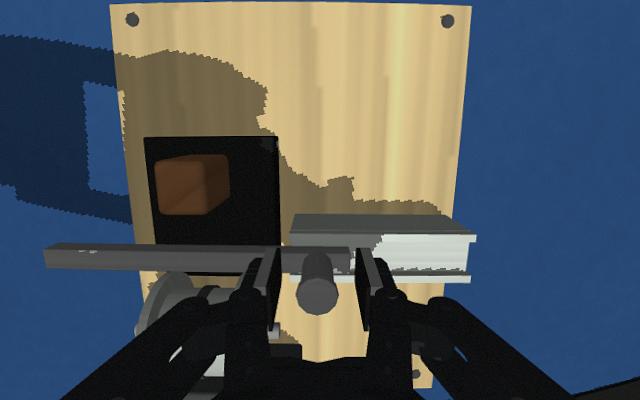

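View pics/s18.png

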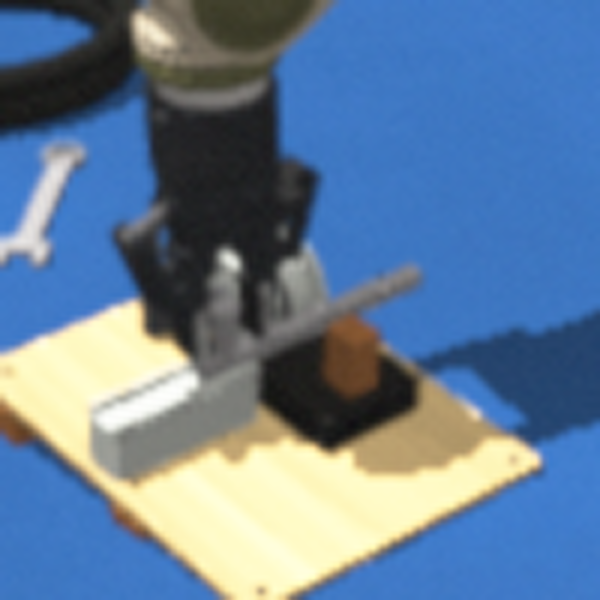

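The fingers straddle the knob, which sits at px (317,290) between pads at 275 and 360. I'll close and slide the bolt.

{"op": "send_rows", "data": {
  "rows": "0 0 0 0 0;0 0 0 0 0;0 0 0 0 0;0 0 0 0 0;0 0 0 0.5 0;0 0 0 1.2 0;0 0 0 2 0;0 0 0 2.8 0;0 0 0 3.5 0;0 0 0 3.5 0",
  "grip_force": 25
}}

```text
time_s: 20.2
eef_pos: [575.4, -105.0, 39.0]
ee_rot: [0.704, 0.079, 0.702, -0.08]
force: [2.9, -1.4, 4.1]
grip_width: 0.2
```

```bash
python3 f.py
python3 - <<'E'
from h import *
p=capture('scene');i=p['pixels'][:,:,::-1];cv2.imwrite('pics/s19.png',cv2.resize(i[130:230,240:340],None,fx=6,fy=6,interpolation=cv2.INTER_CUBIC))
E
```

```text
t 20.2 pos [ 575.45 -104.95   38.95] ramp x -60.35 y 101.49 F [ 2.88 -1.37  4.14] push -0.69 side 3.11 [-0.21 -0.29 -0.04]
```

View pics/s19.png

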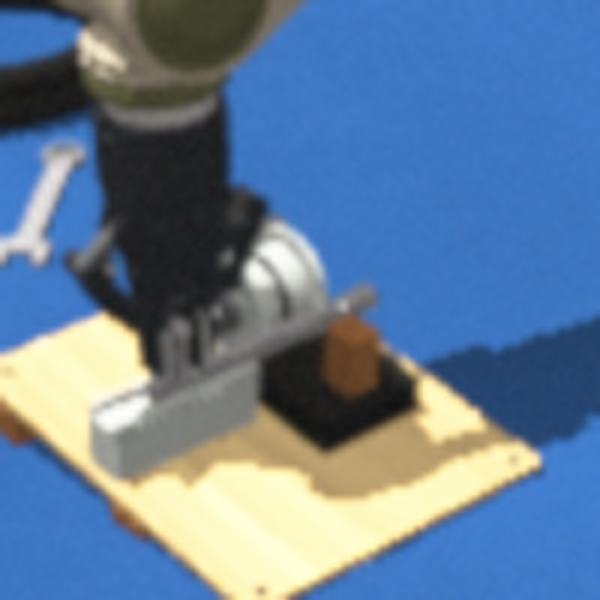

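{"op": "send_rows", "data": {
  "rows": "0 0 0 0.7 0;0 0 0 1.4 0;0 0 0 2.2 0;0 0 0 3 0;0 0 0 3.5 0;0 0 0 3.8 0;0 0 0 4 0;0 0 0 4.1 0;0 0 0 4.1 0"
}}

```text
time_s: 21.15
eef_pos: [609.0, -112.8, 38.5]
ee_rot: [0.698, 0.079, 0.707, -0.079]
force: [-30.9, 1.5, 21.6]
grip_width: 0.206
```

```bash
python3 f.py
python3 - <<'E'
from h import *
p=capture('scene');i=p['pixels'][:,:,::-1];cv2.imwrite('pics/s20.png',cv2.resize(i[130:230,240:340],None,fx=6,fy=6,interpolation=cv2.INTER_CUBIC))
E
```

```text
t 21.15 pos [ 608.95 -112.79   38.48] ramp x -60.22 y 135.9 F [-30.86   1.48  21.62] push -5.48 side -30.4 [ 0.3   4.58 -0.02]
```

View pics/s20.png

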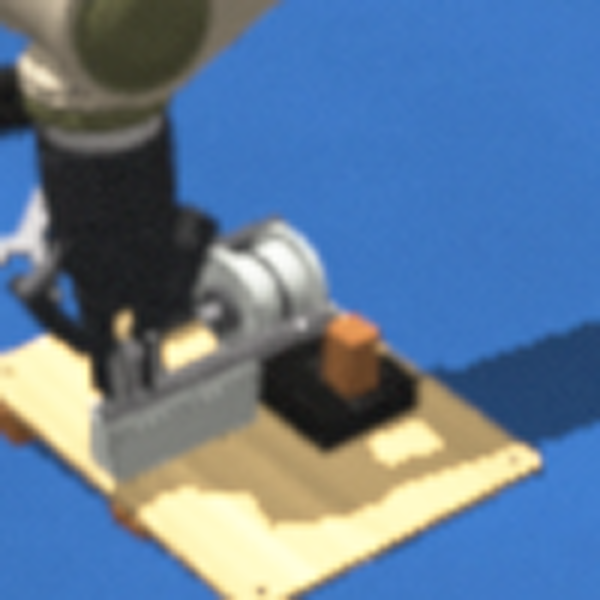

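{"op": "send_rows", "data": {
  "rows": "0.45 0 0 0 0;0.45 0 0 0 0;0.45 0 0 0 0;0.45 0 0 -0.3 0;0.45 -0.5 0 -0.3 0;0.45 -2.5 0 -0.3 0;0.45 -6 0 -0.3 0;0.45 -10 0 -0.3 0;0.45 -10 0 -0.3 0;0.45 -10 0 -0.3 0;0.45 -10 0 -0.3 0"
}}

```text
time_s: 22.3
eef_pos: [610.6, -112.5, 137.1]
ee_rot: [0.702, 0.08, 0.703, -0.079]
force: [0.0, 0.8, -0.3]
grip_width: 0.451
```

```bash
python3 f.py
python3 - <<'E'
from h import *
s=ctrl.sense();p=capture('wrist');save(p,'w21')
for t in['bolt_knob','hub','chock']:
  for d in nets.spot_point(p,t)[:2]: print(t,d)
p=capture('scene');i=p['pixels'][:,:,::-1];cv2.imwrite('pics/s21.png',cv2.resize(i[130:230,240:340],None,fx=6,fy=6,interpolation=cv2.INTER_CUBIC))
for t in['bolt_knob','hub','chock']:
  for d in nets.spot_point(p,t)[:2]: print(t,d)
E
```

```text
t 22.3 pos [ 610.65 -112.55  137.07] ramp x -60.85 y 137.5 F [ 0.01  0.85 -0.27] push 0.83 side -0.18 [0.03 0.   0.06]
bolt_knob {'location': [607.5, -115.0, 94.0], 'confidence': 0.59}
hub {'location': [464.1, -131.9, 67.0], 'confidence': 0.73}
hub {'location': [616.3, -371.4, -4.6], 'confidence': 0.5}
chock {'location': [480.3, -50.4, 19.7], 'confidence': 0.61}
bolt_knob {'location': [611.4, -117.6, 95.5], 'confidence': 0.46}
hub {'location': [459.5, -137.7, 64.2], 'confidence': 0.85}
chock {'location': [546.4, 350.7, -2.1], 'confidence': 0.84}
chock {'location': [317.4, 593.0, -0.7], 'confidence': 0.65}
```

View pics/w21.png

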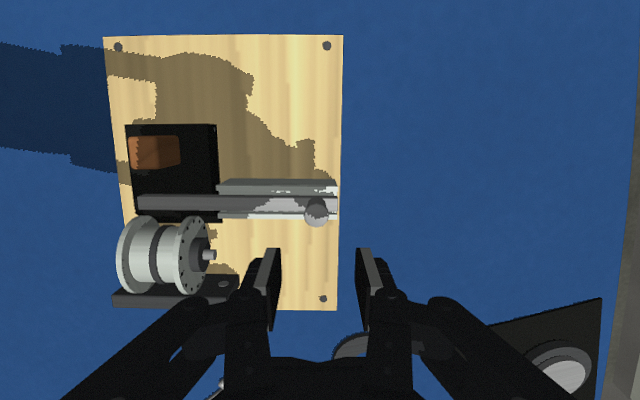

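View pics/s21.png

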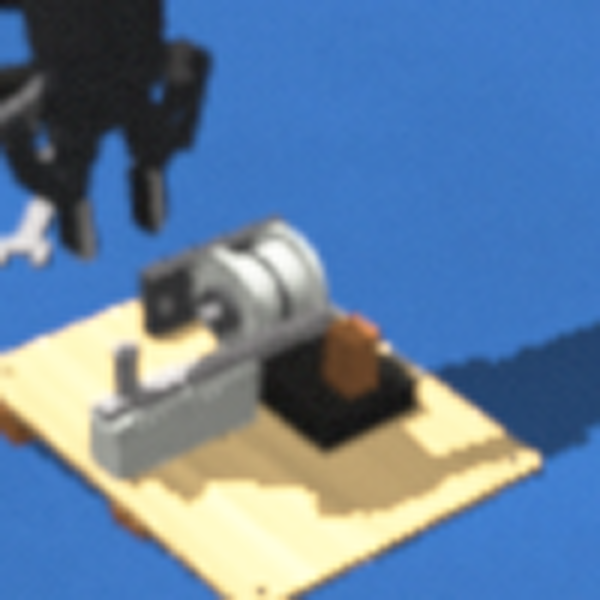

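Run:
```python
from h import *
s=ctrl.sense();p=capture('wrist');save(p,'w22');v=camview(s,p);R=toolR(s);print(s['eef_pos'])
u=np.array([-.2243,-.9745,0]);w=np.array([.9745,-.2243,0])
def rp(P): d=P-np.array([463,-141,0]);return (d@u).round(1),(d@w).round(1)
k=ray(p,v,(316,213),109);print('knob',rp(k),k)
print('bar end',rp(ray(p,v,(138,197),74)),rp(ray(p,v,(337,200),74)))
i=p['pixels'][100:320,95:355,::-1];cv2.imwrite('pics/w22z.png',cv2.resize(i,None,fx=3,fy=2.7,interpolation=cv2.INTER_CUBIC))
# shut: w16 pose
s2=dict(eef_pos=np.array([543.69,-53.15,141.36]),ee_rot=[.7026,.0794,.7027,-.0793]);v2=camview(s2,p)
print('shut bar end',rp(ray(p,v2,(157,239),74)),rp(ray(p,v2,(344,240),74)))
```

```text
[ 611.17734818 -112.74757649  137.94283945]
knob (np.float64(-62.5), np.float64(136.4)) [ 609.97343805 -110.67565824  109.        ]
bar end (np.float64(-63.3), np.float64(-15.8)) (np.float64(-60.9), np.float64(153.9))
shut bar end (np.float64(-65.2), np.float64(-86.9)) (np.float64(-65.0), np.float64(82.1))
```

View pics/w22z.png

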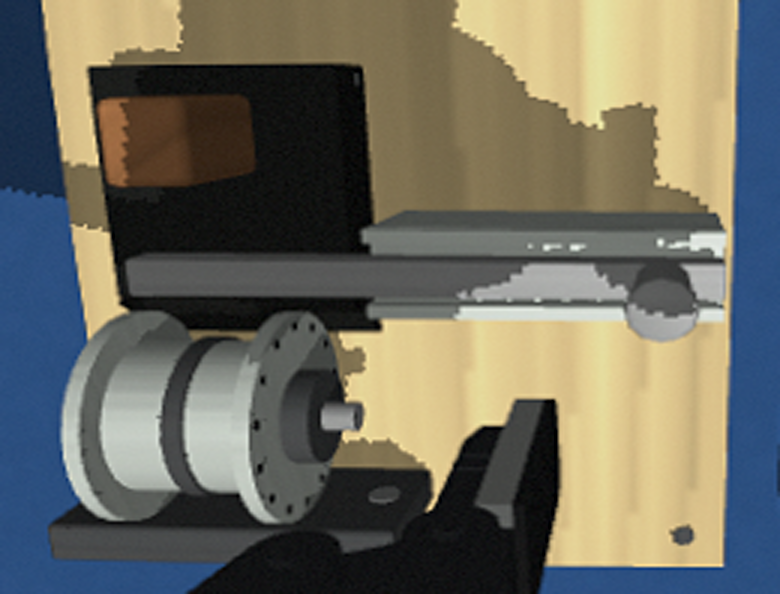

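The bolt ran to its stop. Knob, both bar ends and tool travel all give about 71–72 mm (need >65), and the last push was stalled at 30 N. Next I'll retreat to get a clear top view of the hub and chock.

{"op": "send_rows", "data": {
  "rows": "0.45 -4 0 0 0;0.45 -8 0 0 0;0.45 -10 4 0 0;0.45 -10 8 0 0;0.45 -10 12 0 0;0.45 -10 16 0 0;0.45 -10 20 0 0;0.45 -10 24 0 0;0.45 -10 28 0 0;0.45 -10 28 0 0;0.45 -10 28 0 0;0.45 -10 28 0 0"
}}

```text
time_s: 23.95
eef_pos: [673.7, 159.2, 238.2]
ee_rot: [0.703, 0.08, 0.703, -0.08]
force: [0.3, -0.6, -0.9]
grip_width: 0.452
```

```bash
python3 f.py
python3 - <<'E'
from h import *
p=capture('top');save(p,'t23')
i=p['pixels'][150:260,305:425,::-1];cv2.imwrite('pics/t23z.png',cv2.resize(i,None,fx=5,fy=5,interpolation=cv2.INTER_CUBIC))
for t in['bolt_knob','hub','chock','backstop']:
  for d in nets.spot_point(p,t)[:2]: print(t,d)
p=capture('scene');i=p['pixels'][:,:,::-1];cv2.imwrite('pics/s23.png',cv2.resize(i[130:230,240:340],None,fx=6,fy=6,interpolation=cv2.INTER_CUBIC))
E
```

```text
t 23.95 pos [673.69 159.15 238.22] ramp x -339.76 y 137.99 F [ 0.29 -0.64 -0.91] push -0.56 side 0.43 [ 0.   -0.01 -0.02]
bolt_knob {'location': [612.8, -110.2, 93.4], 'confidence': 0.74}
hub {'location': [463.7, -135.0, 65.7], 'confidence': 0.58}
hub {'location': [453.4, -173.5, 32.6], 'confidence': 0.32}
chock {'location': [541.7, 350.3, 1.7], 'confidence': 0.71}
chock {'location': [322.4, 590.9, 0.8], 'confidence': 0.65}
backstop {'location': [457.0, -174.5, 32.7], 'confidence': 0.71}
```

View pics/t23z.png

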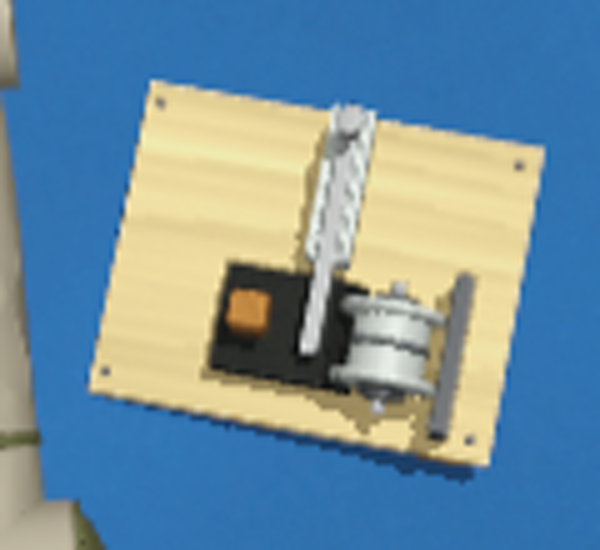

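View pics/s23.png

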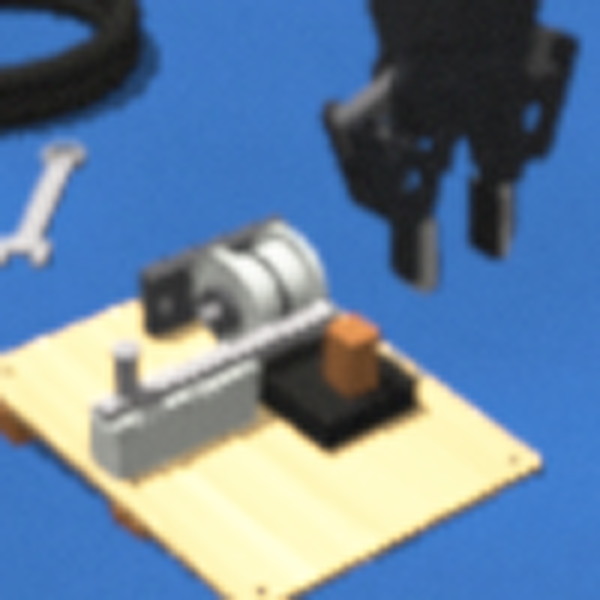

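Run:
```python
from h import *
p=capture('top');s=ctrl.sense()
def W(L,q): 
    L=np.array(L,float);c,sn=np.cos(q[2]),np.sin(q[2]);return np.c_[q[0]+c*L[:,0]-sn*L[:,1],q[1]+sn*L[:,0]+c*L[:,1],L[:,2]]
t=np.tan(np.radians(6))
L=[[x,y,30+x*t] for x,y in[(-200,160),(80,160),(80,-65),(-200,-65)]]
px=np.array([(152,80),(545,147),(490,467),(90,392)])/5+[305,150]-.4
q,e=fitpose(p,L,px,[465,-145,-1.79]);print(q,e.round(1).tolist())
z=lambda P:((P-[305,150]+.4)*5).round(0).tolist()
for x in(-4,-10,-14): print('hub ends+ctr',x,z(proj(p,W([[x,45,66],[x,-45,66],[x,0,66+36]],q))))
print('backstop top front edge',z(proj(p,W([[36-5.2,55,34+49.7],[36-5.2,-55,34+49.7]],q))))
for x in (-95,-99):print('chock grip top ctr',x,z(proj(p,W([[x-7,0,20+66.6]],q))))
print('knob y at bolt 0: ',[z(proj(p,W([[-57-7,y,24+85]],q))) for y in (66,131,136,141)])
L=[[-200,160,9]]
```

```text
[ 465.11164855 -144.65956352   -1.80058633] [[-0.2, 0.3], [0.3, 0.2], [0.3, -0.2], [-0.3, -0.3]]
hub ends+ctr -4 [[403.0, 279.0], [379.0, 409.0], [397.0, 337.0]]
hub ends+ctr -10 [[394.0, 277.0], [371.0, 407.0], [388.0, 335.0]]
hub ends+ctr -14 [[389.0, 276.0], [365.0, 406.0], [382.0, 334.0]]
backstop top front edge [[460.0, 271.0], [431.0, 431.0]]
chock grip top ctr -95 [[250.0, 311.0]]
chock grip top ctr -99 [[244.0, 310.0]]
knob y at bolt 0:  [[[327.0, 221.0]], [[344.0, 127.0]], [[346.0, 120.0]], [[347.0, 112.0]]]
```

The final top view agrees with the ramp fit. The hub axle ends are on the predicted line for x≈−5 mm, the chock grip is at x≈−97, and the bolt knob is at y≈136 after about 71 mm of travel. The robot is clear, so I'm handing in.

```bash
python3 -c "
from rig import workorder
print(workorder.finish_job())"
```

```text
the job is handed in; nothing more can be done
None
```

I pushed the chock nearest the base up under the bolt bar until the hub was nipped against the backstop. I then let go, slid the bolt open, moved the arm clear and handed the job in at about 24 s. No verdict is reported.

**Last checks (camera and force readings):**

| Check | Reading | Needed |
|---|---|---|
| Push on chock, bolt shut | about 17 N, held over 0.7 s | about 16 N for half a second |
| Bolt opening | about 71 mm, stalled at its stop | more than 65 mm |
| Hub position, ramp x | about −5 mm (±1.5) | above −7.5 mm |
| Chock position, ramp x | about −97 mm, flat on the ramp | −103 to −87 mm |
| Chock sideways, ramp y | about 0 mm by its grip | within ±20 mm |

**What disagreed or went wrong:**
- **Finger length:** the fingertips are about 39 mm short of the stated TCP, so the first grasp closed above the chock's grip. I measured the offset and corrected for it.
- **First placing:** I set the chock down too far uphill and its nose landed on the bolt bar. I lifted it, backed off, dropped it flat lower down and took hold of it again.
- **Bolt travel:** I measured 71–72 mm, not the full 75, though the bolt stopped hard with about 30 N on it. Its bar end still reaches in front of one flange, although the task says it clears the hub beyond 60 mm.
- **Cameras:** the top and wrist cameras differed by 3–5 mm on the ramp's position.
- **Not measured:** I inferred the chock-on-hub and hub-on-backstop forces from the wrist force.

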